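# Fit a fresh dehumidifier cartridge and zero its day counter

## Robot

A 6-joint arm with a two-finger parallel gripper is mounted at the origin on the work surface. World frame = base frame: x ahead of the robot, y to its left, z up, the work surface at z = 0. Lengths are in m, angles in degrees, forces in N, time in s.
With the tool pointing down it reaches from about 0.375 to 0.9 m from the base axis. Payload 3.1 kg.
Tool frame: the origin (TCP) lies between the finger pads; the fingertips stand 14 mm ahead of it and the grasp point (between the pads) lies 5 mm behind it (ctrl.finger_overhang is the distance from the TCP to the fingertips, in m); z points along the fingers, y is the line along which they close (so a half turn about z gives the same grasp; the last joint's range is limited). The gripper opens to 85 mm and grips with 20 to 120 N. Pads are 22 mm wide; open, the fingers measure 114 mm over their backs; the gripper's body (76 mm by 85 mm) begins 54 mm behind the grasp point. The pads swing forward as they close: fully open they stand 13 mm farther back than shut.
Start: joints at [59.043, 30.224, 82.088, -0, 67.689, -10.227], TCP at [0.221, 0.585, 0.245] pointing down, gripper open.
Joint ranges: [-176.69, 176.69], [-43.24, 126.21], [12.49, 139.97], [-82, 262], [0, 151.66], [-163.58, 163.58]. Speed limits (degrees/s): [159.86, 159.86, 180, 180, 180, 180].

## Interface

Orientations are given as a 3x3 rotation matrix whose columns are the frame's x, y, z axes.
In Python, from bench import readout, camera, ctrl gives the robot as it stands. The module is installed in compiled form; this text tells all that it offers.
- The arm moves only by the tool jog_arm, never from a script. Its argument "steps" is a list of rows, each an object of numbers: "dx", "dy", "dz": the shift along the tool's x, y, z in cm; "rx", "ry", "rz": the turn, a rotation vector about the tool's x, y, z in degrees; "hand": the opening, from 0 (shut) to 1 (fully open). In form: [{"dx": .., "dy": .., "dz": .., "rx": .., "ry": .., "rz": .., "hand": ..}, ...]. A call has 1 to 10 rows; each row shifts and turns the commanded pose from where the row before left it, along the tool's axes as they then stand; what a row does not reach is not made up. A row lasts 1/8 s, in which the tool goes at most 62.5 mm and 10.7 degrees, less where a joint would pass 70% of its speed; a pose out of reach is approached as far as the arm can. A call is refused whole if a number of a shift passes 6.25 or a number of a turn 10.7, either way. A call with a gripper value outside its range is refused whole. The fingers move at their own pace and stop on an object; the grip force is fixed at half the most. Time passes only in rows, so rows that do not move let the fingers close. It gives the time, the measured TCP pose, the force, the opening and the grip force at its end, in the units of the state.
- readout.get_state(): the state, without advancing time (a new reading comes with each control period).
- camera(name): name is "side" or "top" or "wrist"; returns a dict with "pixels" (400x640x3 uint8, red, green, blue), "mtx" (3x3 intrinsics, pixels), "camera_from_world" (4x4, takes a point from world to camera coordinates); the wrist camera has in their place "mount" (4x4, takes a point from camera to tool coordinates, whose origin is the TCP and whose axes are the flange's). Camera axes: x right, y down, z forward; pixel columns grow to the right and rows downward; lengths in m; the calibration is good to about 2 mm. A picture is of the moment at which its call begins: read the wrist's pose just before it. There is no depth.
- ctrl.job_done(): hands the job in; it is judged then, once.
The state is a dict: "time": time; "qpos": joint angles; "dq": joint speeds; "joint_torque": joint torques, N m; "eef_pos": TCP position; "tcp_rot": TCP orientation; "contact_force": force on the tool from outside, world axes, zero at the start; "torque": the same for the moment, N m; "gripper_width": opening from 0.0 (shut) to 1.0 (fully open); "grasp_force": force on a finger pad.
Only numpy, scipy, OpenCV 4.12 (cv2) and the standard library are available. Lean on these libraries where they do the work, as an engineer would, in place of code of your own. Each camera call takes 0.05 s, during which the arm holds its last target. There are 200 camera calls.

## Task

Plug the blue moisture cartridge into the socket of the closet dehumidifier dock until it sits fully home, then turn the dock's day counter dial counter-clockwise back to its red zero mark, against the stop. Leave the spray bottle, the scrub brush and the shoehorn in the drawer where they are, and let go of everything at the end.

Things in the scene. Friction and masses are not known exactly. Their poses are not given: they have to be found in the camera images.
- cartridge: loose moisture cartridge, 140 g, standing upright on the shelf at the start: a blue block 52 (x) x 40 (y) x 50 mm high on top of a narrower black plug foot 40 (x) x 28 (y) x 20 mm high with brass contacts; 70 mm tall in all. Origin: centre of the underside of the plug foot, z up. It fits the socket either way round (half turn)
- dock: fixed grey dehumidifier dock, 110 (x) x 230 (y) x 45 mm high, standing on the shelf. Origin: centre of its underside. The vented front face looks to its -x; the socket is towards its -y end, the dial towards its +y end, their centres 120 mm apart
- socket (a point): centre of the mouth of the rectangular socket hole, in the dock's top face 45 mm above the shelf; the hole is 43 (x) x 31 mm (y), 26 mm deep, its edge chamfered 3 mm, framed by thin white lines. Axes as the dock's. Fully home, the cartridge's blue block rests on the dock's top face with the 20 mm plug foot inside the hole
- dial_grip (a point): point on the dial's axis, 82 mm above the shelf, at gripping height. The black dial, on a white base of 68 mm diameter, is a 44 mm disc with an upright bar grip 42 mm long, 14 mm thick; the disc's top is 59 mm, the bar's top 89 mm above the shelf. This point turns with the dial: its x axis lies along the bar, the white pointer line is on the bar's -x half
- dial (a joint): angle of the day counter dial in rad: 0 = against the zero stop, the white pointer at the red mark on the dock's front (-x) side, the bar along the dock's x; grows clockwise seen from above, to 3.14; stays where it is left. Drag about 0.04 N m. It starts 0.6 to 1.35 rad clockwise of zero
- bottle: loose green glass spray bottle with a white press button cap, 52 mm diameter, 136 mm tall, upright. Origin: centre of its underside
- brush: loose bamboo scrub brush lying bristles down, 150 (x) x 50 (y) x 32 mm high. Origin: centre of its underside
- drawers: fixed stack of three clear plastic drawers, 180 (x) x 220 (y) x 183 mm high, fronts to its -x (which looks to world -y, towards the work); the top drawer is pulled out 90 mm. Origin: centre of the stack's underside
- shoehorn: loose shoehorn, dark wooden handle and brass tip, 143 mm long, lying in the open top drawer. Origin: mid-length, underside
Not all that is in view belongs to the job. Of the things shaped like the cartridge, the blue one is meant.

How it is judged:
By the outcome, as a careful person would: the job done as asked, in the order asked, and still so for the second after the job is handed in, with the robot touching nothing.
It also fails if it takes over 56 s, if anything falls off the work surface, if the arm or the gripper's body presses on something with over 40 N, if the wrist force passes 120 N, or if a joint passes its speed limit or range.

## Working session

There is one attempt and no reset: what is moved stays moved. The work goes in short steps, Python scripts to look and compute and a tool call to move; the robot and the scene stay as the last step left them, time stands still between calls to the robot, and variables do not carry over. Pictures are saved under pics/ and viewed, at most 10 in all, crops included, and the job is handed in when it is done.

Besides the shell and the picture viewer there is one more tool, called as name(argument=value, ...) on one line, values as JSON. jog_arm: Moves the arm, as the interface text tells. Its arguments: {"type":"object","properties":{"steps":{"type":"array","items":{"type":"object","properties":{"dx":{"type":"number"},"dy":{"type":"number"},"dz":{"type":"number"},"rx":{"type":"number"},"ry":{"type":"number"},"rz":{"type":"number"},"hand":{"type":"number"}}}}},"required":["steps"]}

```bash
mkdir -p pics; cat > h.py <<'E'
import numpy as np, cv2
from bench import readout, camera, ctrl
def snap(name,fn,save=True):
    s=readout.get_state(); c=camera(name)
    if name=='wrist':
        T=np.eye(4);T[:3,:3]=np.array(s['tcp_rot']);T[:3,3]=s['eef_pos']
        M=np.linalg.inv(T@np.array(c['mount']))
    else: M=np.array(c['camera_from_world'])
    np.savez('pics/'+fn+'.npz',K=c['mtx'],M=M,px=c['pixels'])
    cv2.imwrite('pics/'+fn+'.png',np.array(c['pixels'])[:,:,::-1])
def ray(fn,u,v,z):
    d=np.load('pics/'+fn+'.npz');K,M=d['K'],d['M'];Mi=np.linalg.inv(M)
    r=Mi[:3,:3]@np.linalg.solve(K,[u,v,1.]);o=Mi[:3,3]
    return o+r*(z-o[2])/r[2]
def proj(fn,p):
    d=np.load('pics/'+fn+'.npz');q=d['M']@np.append(p,1);q=d['K']@q[:3];return q[:2]/q[2]
def crop(fn,x0,y0,x1,y1,out,s=4):
    i=cv2.imread('pics/'+fn+'.png')[y0:y1,x0:x1];cv2.imwrite('pics/'+out+'.png',cv2.resize(i,None,fx=s,fy=s,interpolation=cv2.INTER_CUBIC))
E
python3 -c "
from h import *
snap('top','top0');snap('side','side0');print(readout.get_state())"
```

```text
{'time': 0.1, 'qpos': array([ 5.90435566e+01,  3.02729017e+01,  8.21516957e+01,  1.16695575e-03,
        6.76882016e+01, -1.02272314e+01]), 'dq': array([-0.11108031, -0.09312308, -0.20366853,  0.04030762,  0.00303994,
       -0.02131355]), 'joint_torque': array([ 1.36483877e-04, -4.43303633e+01, -1.78585607e+01, -2.69585444e-04,
        3.83960840e-03,  9.11924786e-06]), 'eef_pos': array([0.22085602, 0.58400137, 0.24442463]), 'tcp_rot': array([[-9.35260759e-01,  3.53957985e-01, -1.02883808e-03],
       [ 3.53959288e-01,  9.35259325e-01, -1.67859559e-03],
       [ 3.68078101e-04, -1.93409138e-03, -9.99998062e-01]]), 'contact_force': array([-0.24259602, -0.16895649,  0.36444175]), 'torque': array([ 0.0755242 , -0.03680674,  0.01874375]), 'grasp_force': 0.0, 'gripper_width': 1.0014676826107476}
```

View pics/top0.png

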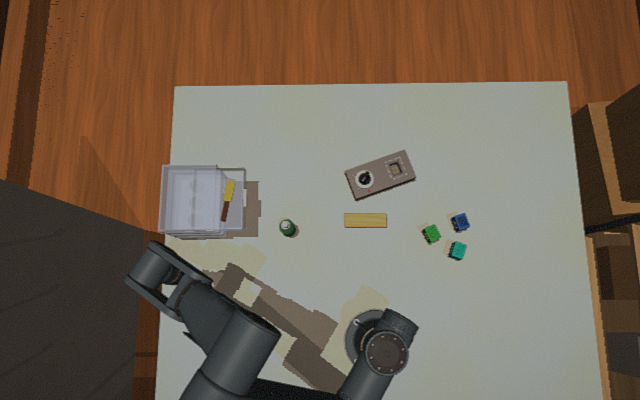

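View pics/side0.png

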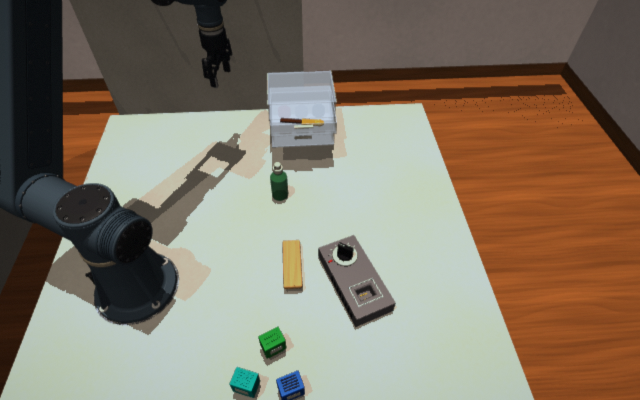

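Top view: candidates are blue (460,222), teal (457,251) and green (431,233). I choose the blue one, which side shows at (291,385). The dock spans (345–415,150–200), with its socket at (396,168) and dial at (364,178). I'll check closer.

```bash
python3 -c "
from h import *
a=cv2.imread('pics/top0.png');b=cv2.imread('pics/side0.png')
r=lambda i,s:cv2.resize(i,None,fx=s,fy=s,interpolation=cv2.INTER_CUBIC)
p1=r(a[145:265,340:480],4)[:,:400*2][:480,:560]
p1=r(a[200:270,415:475],5) #350x300
p2=r(a[145:205,340:420],5) #300x400
p3=r(b[320:400,225:315],3) #240x270
p4=r(b[230:325,310:400],4)
c=np.zeros((600,800,3),np.uint8);c[:300,:400]=p2;c[:350,450:750]=p1;c[310:590,:360]=r(b[230:325,310:430],3)[:280];c[355:595,420:690]=p3
cv2.imwrite('pics/c1.png',c)
for u,v in [(460,222)]:print(ray('top0',u,v,.07))
print('sock',ray('top0',396,168,.045),'dial',ray('top0',364,178,.085))
for u,v in [(291,380)]:print(ray('side0',u,v,.07))
print('sock',ray('side0',366,292,.045),ray('side0',345,254,.059))
"
```

```text
[ 0.39753075 -0.29485699  0.07      ]
sock [ 0.5979794  -0.08620729  0.045     ] dial [0.55188399 0.03166542 0.085     ]
[ 0.40572899 -0.29552535  0.07      ]
sock [ 0.60190612 -0.084505    0.045     ] [0.5600594  0.02452543 0.059     ]
```

View pics/c1.png

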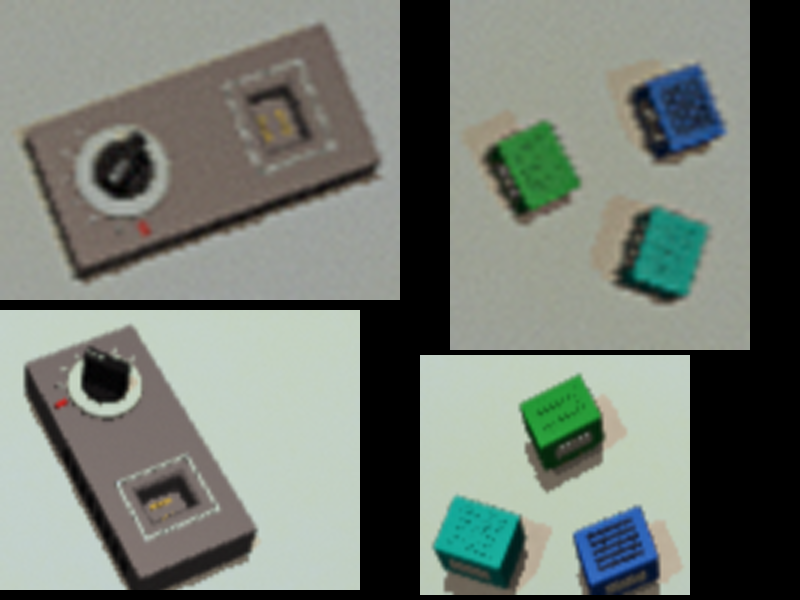

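The blue block is confirmed by colour in both views. The dial's red mark is on the robot side and the pointer is up and right of zero. Next I move over the dock for a wrist view.

jog_arm(steps=[{"dx": -4.3, "dy": -4.2, "dz": -0.5}, {"dx": -4.3, "dy": -4.2, "dz": -0.5}, {"dx": -4.3, "dy": -4.2, "dz": -0.5}, {"dx": -4.3, "dy": -4.2, "dz": -0.5}, {"dx": -4.3, "dy": -4.2, "dz": -0.5}, {"dx": -4.3, "dy": -4.2, "dz": -0.5}, {"dx": -4.3, "dy": -4.2, "dz": -0.5}, {"dx": -4.3, "dy": -4.2, "dz": -0.5}, {"dx": -4.3, "dy": -4.2, "dz": -0.5}, {"dx": -4.3, "dy": -4.2, "dz": -0.5}])

```text
schema error: expected keys dx, dy, dz, rx, ry, rz, hand
```

jog_arm(steps=[{"dz": 0}, {"dz": 0}, {"dz": 0}])

```text
schema error: expected keys dx, dy, dz, rx, ry, rz, hand
```

```bash
python3 -c "
from h import *
snap('wrist','w1');s=readout.get_state();print(s['eef_pos'],s['tcp_rot'],s['qpos'])
for p in [(.598,-.086,.045),(.552,.03,.059),(.4,-.295,.07)]:print(proj('w1',p))"
```

```text
[0.22091727 0.58407404 0.24451256] [[-9.35248947e-01  3.53989478e-01 -9.25660617e-04]
 [ 3.53990534e-01  9.35247783e-01 -1.51202197e-03]
 [ 3.30482175e-04 -1.74179205e-03 -9.99998428e-01]] [ 5.90422195e+01  3.02702427e+01  8.21409964e+01  9.91119850e-04
  6.76903347e+01 -1.02265837e+01]
[ 58.50501497 481.7486782 ]
[ 89.9509994 461.6894274]
[-133.9383731   459.02568645]
```

View pics/w1.png

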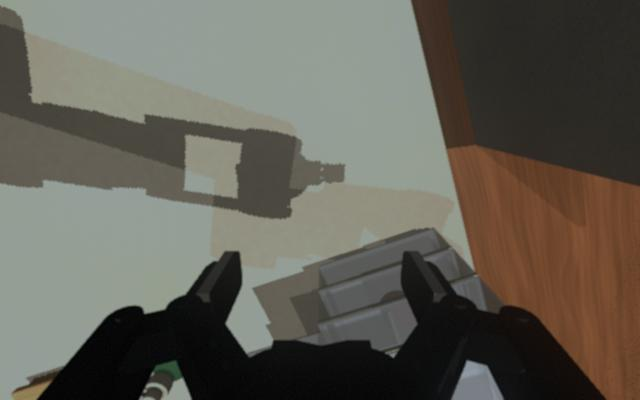

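The call needs every key in each row. The wrist picture was taken at the start pose, so it shows only the table, the drawers and the gripper's shadow.

jog_arm(steps=[{"dx": -4.3, "dy": -4.2, "dz": -0.5, "rx": 0, "ry": 0, "rz": 0, "hand": 1}, {"dx": -4.3, "dy": -4.2, "dz": -0.5, "rx": 0, "ry": 0, "rz": 0, "hand": 1}, {"dx": -4.3, "dy": -4.2, "dz": -0.5, "rx": 0, "ry": 0, "rz": 0, "hand": 1}, {"dx": -4.3, "dy": -4.2, "dz": -0.5, "rx": 0, "ry": 0, "rz": 0, "hand": 1}, {"dx": -4.3, "dy": -4.2, "dz": -0.5, "rx": 0, "ry": 0, "rz": 0, "hand": 1}, {"dx": -4.3, "dy": -4.2, "dz": -0.5, "rx": 0, "ry": 0, "rz": 0, "hand": 1}, {"dx": -4.3, "dy": -4.2, "dz": -0.5, "rx": 0, "ry": 0, "rz": 0, "hand": 1}, {"dx": -4.3, "dy": -4.2, "dz": -0.5, "rx": 0, "ry": 0, "rz": 0, "hand": 1}, {"dx": -4.3, "dy": -4.2, "dz": -0.5, "rx": 0, "ry": 0, "rz": 0, "hand": 1}, {"dx": 0, "dy": 0, "dz": 0, "rx": 0, "ry": 0, "rz": 0, "hand": 1}])

```text
time: 1.4
eef_pos: [0.4518, 0.0904, 0.2907]
tcp_rot: [[-0.933, 0.36, 0.002], [0.36, 0.933, -0.001], [-0.003, 0.0, -1.0]]
contact_force: [-0.6, 0.1, 0.3]
gripper_width: 0.998
grasp_force: 0.0
```

```bash
python3 -c "
from h import *
snap('wrist','w1');s=readout.get_state();print(s['time'],s['eef_pos'],s['tcp_rot'],s['qpos'])
print(camera('wrist')['mount'])
for p in [(.598,-.086,.045),(.552,.03,.059),(.4,-.295,.07)]:print(proj('w1',p))"
```

```text
1.45 [0.44998336 0.09236772 0.29023721] [[-9.33619257e-01  3.58266741e-01 -1.56619753e-04]
 [ 3.58266686e-01  9.33619244e-01  2.97183675e-04]
 [ 2.52694242e-04  2.21344762e-04 -9.99999944e-01]] [-2.39383566e+00  1.39400430e+01  1.01621919e+02  1.84414153e-02
  6.44477161e+01 -7.14080038e+01]
[[-4.98197768e-04 -9.49098292e-01 -3.14979656e-01  7.98290856e-02]
 [ 9.99999011e-01 -8.87063905e-04  1.09122464e-03  1.90721559e-04]
 [-1.31508652e-03 -3.14978801e-01  9.49097796e-01 -1.28093674e-01]
 [ 0.00000000e+00  0.00000000e+00  0.00000000e+00  1.00000000e+00]]
[250.53652656 290.40688062]
[306.70018001 247.18516598]
[ 47.16785929 235.43448869]
```

View pics/w1.png

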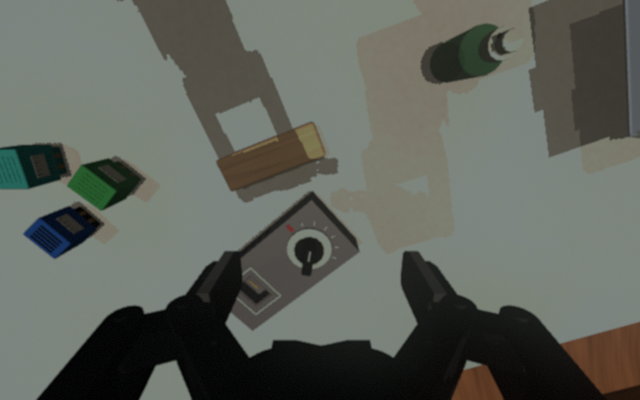

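The wrist view shows blue at (62,230), green at (107,182) and teal at (30,165). The dock socket is at (258,290) and the dial at (308,250). I'll move over the blue cartridge.

jog_arm(steps=[{"dx": -1.3, "dy": -5.4, "dz": 0.5, "rx": 0, "ry": 0, "rz": 0, "hand": 1}, {"dx": -1.3, "dy": -5.4, "dz": 0.5, "rx": 0, "ry": 0, "rz": 0, "hand": 1}, {"dx": -1.3, "dy": -5.4, "dz": 0.5, "rx": 0, "ry": 0, "rz": 0, "hand": 1}, {"dx": -1.3, "dy": -5.4, "dz": 0.5, "rx": 0, "ry": 0, "rz": 0, "hand": 1}, {"dx": -1.3, "dy": -5.4, "dz": 0.5, "rx": 0, "ry": 0, "rz": 0, "hand": 1}, {"dx": -1.3, "dy": -5.4, "dz": 0.5, "rx": 0, "ry": 0, "rz": 0, "hand": 1}, {"dx": -1.3, "dy": -5.4, "dz": 0.5, "rx": 0, "ry": 0, "rz": 0, "hand": 1}, {"dx": 0, "dy": 0, "dz": 0, "rx": 0, "ry": 0, "rz": 0, "hand": 1}, {"dx": 0, "dy": 0, "dz": 0, "rx": 0, "ry": 0, "rz": 0, "hand": 1}])

```text
time: 2.62
eef_pos: [0.4007, -0.2895, 0.2548]
tcp_rot: [[-0.936, 0.352, -0.001], [0.352, 0.936, 0.002], [0.002, 0.002, -1.0]]
contact_force: [0.0, 0.6, -0.4]
gripper_width: 0.999
grasp_force: 0.0
```

```bash
python3 -c "
from h import *
snap('wrist','w2');s=readout.get_state();print(s['time'],s['eef_pos'],s['tcp_rot'],s['qpos'])
crop('w2',200,80,460,275,'w2c',3)
print(proj('w2',(.4,-.295,.07)))"
```

```text
2.675 [ 0.40075325 -0.28917809  0.25498849] [[-0.93611934  0.35168086 -0.0010703 ]
 [ 0.35167839  0.93611879  0.00198126]
 [ 0.0016987   0.00147829 -0.99999746]] [-4.88103517e+01  1.94778875e+01  9.97553670e+01  3.27448183e-02
  6.08925606e+01 -1.18236201e+02]
[315.58443538 179.85787638]
```

View pics/w2c.png

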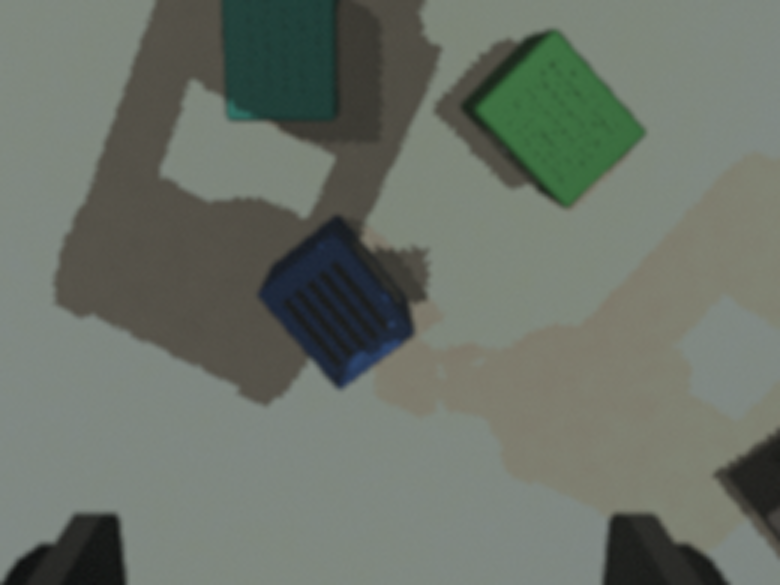

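The crop shows the blue top corners at about left (262,295), bottom (341,387) and right (412,325) in crop pixels. Green is 70 mm away at its upper right and teal is above it.

```bash
python3 -c "
from h import *
P=[ray('w2',200+u/3,80+v/3,.07) for u,v in [(262,295),(341,387),(412,325)]]
a,b,c=P;print(P);x=b-a;y=c-b
print('len',np.linalg.norm(x),np.linalg.norm(y),'yaw',np.degrees(np.arctan2(x[1],x[0])),np.degrees(np.arctan2(y[1],y[0])))
m=(a+c)/2;print('centre',m)
G=[ray('w2',200+u/3,80+v/3,.07) for u,v in [(463,107),(568,208),(645,130)]];print(G)
T=[ray('w2',200+u/3,80+v/3,.07) for u,v in [(228,120),(335,120)]];print(T)
# dock from top view
q=[ray('w1',u,v,.045) for u,v in [(313,193),(358,250),(252,329)]];print(q)
"
```

```text
[array([ 0.38672715, -0.32495438,  0.07      ]), array([ 0.43286818, -0.31009696,  0.07      ]), array([ 0.41858125, -0.27482092,  0.07      ])]
len 0.048474090205966866 0.03805936111207883 yaw 17.84856842571266 112.04813364241278
centre [ 0.4026542  -0.29988765  0.07      ]
[array([ 0.34806825, -0.23018736,  0.07      ]), array([ 0.3963159 , -0.20494815,  0.07      ]), array([ 0.379041  , -0.17081659,  0.07      ])]
[array([ 0.32233469, -0.31116105,  0.07      ]), array([ 0.33599519, -0.27496216,  0.07      ])]
[array([0.48273607, 0.06697556, 0.045     ]), array([0.59128376, 0.09704805, 0.045     ]), array([ 0.6684757 , -0.11728191,  0.045     ])]
```

jog_arm(steps=[{"dx": -0.6, "dy": -1.0, "dz": 0, "rx": 0, "ry": 0, "rz": 0, "hand": 0.8}, {"dx": 0, "dy": 0, "dz": 0.5, "rx": 0, "ry": 0, "rz": 10, "hand": 0.8}, {"dx": 0, "dy": 0, "dz": 0.5, "rx": 0, "ry": 0, "rz": 10, "hand": 0.8}, {"dx": 0, "dy": 0, "dz": 0.5, "rx": 0, "ry": 0, "rz": 10, "hand": 0.8}, {"dx": 0, "dy": 0, "dz": 0.5, "rx": 0, "ry": 0, "rz": 10, "hand": 0.8}, {"dx": 0, "dy": 0, "dz": 0.5, "rx": 0, "ry": 0, "rz": 10, "hand": 0.8}, {"dx": 0, "dy": 0, "dz": 0.5, "rx": 0, "ry": 0, "rz": 10, "hand": 0.8}, {"dx": 0, "dy": 0, "dz": 0.5, "rx": 0, "ry": 0, "rz": 10, "hand": 0.8}, {"dx": 0, "dy": 0, "dz": 0.5, "rx": 0, "ry": 0, "rz": 10, "hand": 0.8}, {"dx": 0, "dy": 0, "dz": 0.5, "rx": 0, "ry": 0, "rz": 10, "hand": 0.8}])

```text
time: 3.92
eef_pos: [0.4034, -0.3028, 0.2104]
tcp_rot: [[0.358, 0.934, 0.001], [0.934, -0.358, -0.001], [-0.0, 0.001, -1.0]]
contact_force: [-0.5, -0.2, -0.1]
gripper_width: 0.799
grasp_force: 0.0
```

jog_arm(steps=[{"dx": 0, "dy": 0, "dz": 0.5, "rx": 0, "ry": 0, "rz": 10, "hand": 0.8}, {"dx": 0, "dy": 0, "dz": 0.5, "rx": 0, "ry": 0, "rz": 10, "hand": 0.8}, {"dx": 0, "dy": 0, "dz": 0.5, "rx": 0, "ry": 0, "rz": 10, "hand": 0.8}, {"dx": 0, "dy": 0, "dz": 0.5, "rx": 0, "ry": 0, "rz": 10, "hand": 0.8}, {"dx": 0, "dy": 0, "dz": 0, "rx": 0, "ry": 0, "rz": 9.4, "hand": 0.8}, {"dx": 0, "dy": 0, "dz": 0, "rx": 0, "ry": 0, "rz": 0, "hand": 0.8}, {"dx": 0, "dy": 0, "dz": 0, "rx": 0, "ry": 0, "rz": 0, "hand": 0.8}])

```text
time: 4.8
eef_pos: [0.4031, -0.303, 0.1905]
tcp_rot: [[0.939, 0.343, 0.0], [0.343, -0.939, -0.0], [0.0, 0.001, -1.0]]
contact_force: [-0.1, 0.3, 0.4]
gripper_width: 0.8
grasp_force: 0.0
```

```bash
python3 -c "
from h import *
snap('wrist','w3');s=readout.get_state();print(s['time'],s['eef_pos'],s['tcp_rot'],s['qpos'])
print(proj('w3',(.403,-.3,.07)))
cv2.imwrite('pics/w3c.png',cv2.resize(cv2.imread('pics/w3.png')[0:290,120:520],None,fx=2,fy=2))"
```

```text
4.85 [ 0.40301643 -0.30308352  0.19050027] [[ 9.39601275e-01  3.42270893e-01  2.81596059e-04]
 [ 3.42270984e-01 -9.39601201e-01 -3.95140398e-04]
 [ 1.29342938e-04  4.67656582e-04 -9.99999882e-01]] [-4.96594413e+01  2.55721670e+01  1.02508181e+02 -2.99645670e-03
  5.18919512e+01  2.03271137e+01]
[317.57994103 196.80465517]
```

View pics/w3c.png

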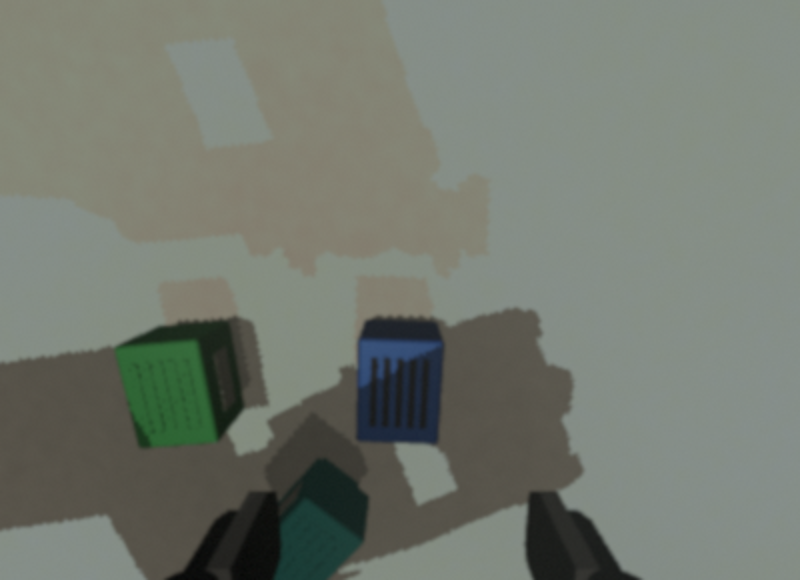

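Blue's top face spans crop (357–443, 340–442) and is nearly square to the tool. Green and teal lie clear of the finger paths, though teal is close on the base side.

```bash
python3 -c "
from h import *
P=[ray('w3',120+u/2,v/2,.07) for u,v in [(360,340),(443,340),(438,442),(357,440)]]
s=readout.get_state();R=np.array(s['tcp_rot']);e=np.array(s['eef_pos'])
Q=[R.T@(p-e) for p in P];print(np.round(Q,4),np.mean(P,0),np.mean(Q,0))
T=[R.T@(ray('w3',120+u/2,v/2,.07)-e) for u,v in [(310,500),(365,540)]];print(T)"
```

```text
[[ 0.0267 -0.0189  0.1205]
 [ 0.0267  0.0189  0.1205]
 [-0.0236  0.0177  0.1205]
 [-0.0226 -0.0215  0.1205]] [ 0.4044347  -0.30162675  0.07      ] [ 0.00181563 -0.00093971  0.12050008]
[array([-0.0551254 , -0.04590749,  0.12047169]), array([-0.07822858, -0.01878165,  0.12048139])]
```

jog_arm(steps=[{"dx": 0.2, "dy": -0.1, "dz": 4, "rx": 0, "ry": 0, "rz": 1.5, "hand": 0.8}, {"dx": 0, "dy": 0, "dz": 4, "rx": 0, "ry": 0, "rz": 0, "hand": 0.8}, {"dx": 0, "dy": 0, "dz": 4, "rx": 0, "ry": 0, "rz": 0, "hand": 0.8}, {"dx": 0, "dy": 0, "dz": 2.4, "rx": 0, "ry": 0, "rz": 0, "hand": 0.8}, {"dx": 0, "dy": 0, "dz": 0, "rx": 0, "ry": 0, "rz": 0, "hand": 0.8}, {"dx": 0, "dy": 0, "dz": 0, "rx": 0, "ry": 0, "rz": 0, "hand": 0.3}, {"dx": 0, "dy": 0, "dz": 0, "rx": 0, "ry": 0, "rz": 0, "hand": 0.2}, {"dx": 0, "dy": 0, "dz": 0, "rx": 0, "ry": 0, "rz": 0, "hand": 0.2}, {"dx": 0, "dy": 0, "dz": 0, "rx": 0, "ry": 0, "rz": 0, "hand": 0.2}, {"dx": 0, "dy": 0, "dz": 0, "rx": 0, "ry": 0, "rz": 0, "hand": 0.2}])

```text
time: 6.1
eef_pos: [0.4049, -0.3022, 0.0476]
tcp_rot: [[0.949, 0.315, 0.002], [0.315, -0.949, -0.002], [0.001, 0.002, -1.0]]
contact_force: [-0.9, 0.7, 7.0]
gripper_width: 0.459
grasp_force: 61.0
```

jog_arm(steps=[{"dx": 0, "dy": 0, "dz": -2, "rx": 0, "ry": 0, "rz": 0, "hand": 0.2}, {"dx": 0, "dy": 0, "dz": -5, "rx": 0, "ry": 0, "rz": 0, "hand": 0.2}, {"dx": 0, "dy": 0, "dz": -5, "rx": 0, "ry": 0, "rz": 0, "hand": 0.2}, {"dx": 4, "dy": -2.8, "dz": -1, "rx": 0, "ry": 0, "rz": 0, "hand": 0.2}, {"dx": 4, "dy": -2.8, "dz": -1, "rx": 0, "ry": 0, "rz": 0, "hand": 0.2}, {"dx": 4, "dy": -2.8, "dz": -1, "rx": 0, "ry": 0, "rz": 0, "hand": 0.2}, {"dx": 4, "dy": -2.8, "dz": 0, "rx": 0, "ry": 0, "rz": 0, "hand": 0.2}, {"dx": 4, "dy": -2.8, "dz": 0, "rx": 0, "ry": 0, "rz": 0, "hand": 0.2}, {"dx": 0, "dy": 0, "dz": 0, "rx": 0, "ry": 0, "rz": 0, "hand": 0.2}, {"dx": 0, "dy": 0, "dz": 0, "rx": 0, "ry": 0, "rz": 0, "hand": 0.2}])

```text
time: 7.35
eef_pos: [0.5493, -0.1055, 0.1961]
tcp_rot: [[0.949, 0.316, -0.001], [0.316, -0.949, -0.0], [-0.001, -0.0, -1.0]]
contact_force: [-0.2, -1.0, -1.3]
gripper_width: 0.461
grasp_force: 60.9
```

```bash
python3 -c "
from h import *
snap('wrist','w4');s=readout.get_state();print(s['time'],s['eef_pos'],s['tcp_rot'],s['qpos'],s['contact_force'],s['gripper_width'])
print(proj('w4',(.6,-.085,.045)))
cv2.imwrite('pics/w4c.png',cv2.resize(cv2.imread('pics/w4.png')[50:350,120:520],None,fx=2,fy=2,interpolation=cv2.INTER_CUBIC))"
```

```text
7.4 [ 0.54910201 -0.10606044  0.19609985] [[ 9.49142441e-01  3.14844881e-01 -1.15229056e-03]
 [ 3.14845096e-01 -9.49143069e-01  5.04333641e-06]
 [-1.09210073e-03 -3.67579876e-04 -9.99999336e-01]] [-2.23674491e+01  2.88494924e+01  9.44517899e+01 -2.97195896e-02
  5.67598853e+01  4.92973924e+01] [ 0.09326816 -0.4237369  -0.29070605] 0.4576586402259356
[317.33660643 135.16700602]
```

View pics/w4c.png

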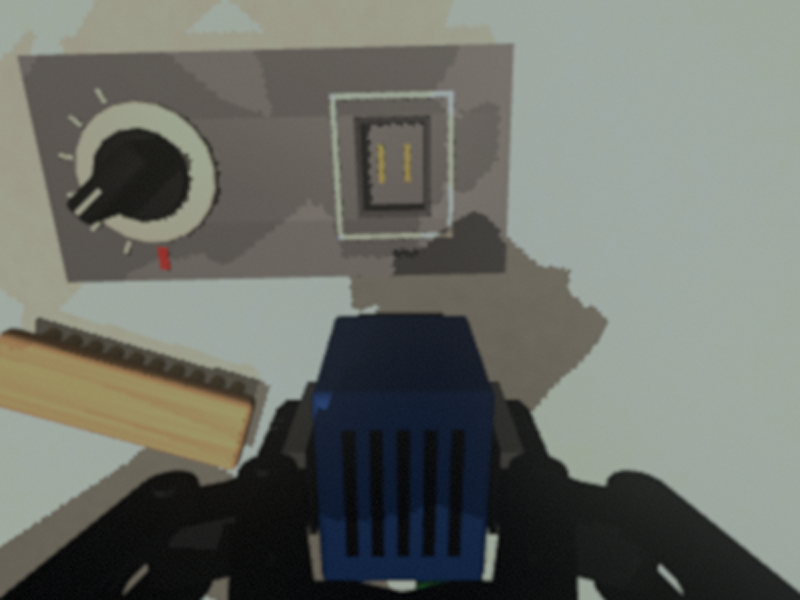

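The socket's white frame corners are at crop (331,95), (453,91), (450,238) and (339,240). The held blue cartridge's top is at (314–492, 390–580). The dial base is centred near (146,172), the pointer is at (90,200) and the red mark at (165,258).

```bash
python3 -c "
from h import *
s=readout.get_state();R=np.array(s['tcp_rot']);e=np.array(s['eef_pos'])
W=lambda L,z:np.array([ray('w4',120+u/2,50+v/2,z) for u,v in L])
def rep(n,L,z):
    P=W(L,z);Q=(P-e)@R;ed=np.roll(P,-1,0)-P
    print(n,'c',P.mean(0).round(4),'tool',Q.mean(0).round(4),'len',np.linalg.norm(ed,axis=1).round(4),'yaw',(np.degrees(np.arctan2(ed[:,1],ed[:,0]))%90).round(1))
rep('frame',[(331,95),(453,91),(450,238),(339,240)],.045)
rep('hole',[(355,117),(430,116),(430,214),(361,213)],.045)
rep('dock',[(19,57),(513,44),(504,271),(68,281)],.045)
rep('cart',[(314,390),(492,390),(488,580),(322,580)],e[2]+.0224)
print('dial base',W([(146,172)],.047),'red',W([(165,258)],.045),'ptr',W([(78,205)],.089))
"
```

```text
frame c [ 0.6004 -0.0841  0.045 ] tool [ 0.0558 -0.0046  0.151 ] len [0.0576 0.0705 0.0568 0.0698] yaw [20.2 18.8 19.5 19.5]
hole c [ 0.6017 -0.0841  0.045 ] tool [ 0.057  -0.0042  0.151 ] len [0.0358 0.047  0.0348 0.0461] yaw [19.1 19.3 17.6 20.6]
dock c [ 0.5816 -0.0295  0.045 ] tool [ 0.0551 -0.0624  0.1511] len [0.2285 0.1083 0.2284 0.1084] yaw [19.8 19.5 19.8 19.6]
cart c [ 0.5499 -0.1062  0.2185] tool [ 0.0007  0.0003 -0.0224] len [0.0377 0.0511 0.04   0.0511] yaw [18.4 20.2 18.5 17.7]
dial base [[0.56103746 0.03021394 0.047     ]] red [[0.52025407 0.01390815 0.045     ]] ptr [[0.54835533 0.03834937 0.089     ]]
```

Sizes check out: dock 228×108 mm, and socket to dial 121 mm. I'm moving above the socket and starting down.

jog_arm(steps=[{"dx": 3.0, "dy": -0.2, "dz": 0, "rx": 0, "ry": 0, "rz": 0, "hand": 0.2}, {"dx": 2.6, "dy": -0.3, "dz": 0, "rx": 0, "ry": 0, "rz": 0, "hand": 0.2}, {"dx": 0, "dy": 0, "dz": 3, "rx": 0, "ry": 0, "rz": -1.3, "hand": 0.2}, {"dx": 0, "dy": 0, "dz": 3, "rx": 0, "ry": 0, "rz": 0, "hand": 0.2}, {"dx": 0, "dy": 0, "dz": 2, "rx": 0, "ry": 0, "rz": 0, "hand": 0.2}, {"dx": 0, "dy": 0, "dz": 0, "rx": 0, "ry": 0, "rz": 0, "hand": 0.2}, {"dx": 0, "dy": 0, "dz": 0, "rx": 0, "ry": 0, "rz": 0, "hand": 0.2}, {"dx": 0, "dy": 0, "dz": 0, "rx": 0, "ry": 0, "rz": 0, "hand": 0.2}])

```text
time: 8.4
eef_pos: [0.6022, -0.084, 0.1175]
tcp_rot: [[0.942, 0.336, 0.002], [0.336, -0.942, -0.001], [0.002, 0.001, -1.0]]
contact_force: [-0.0, -0.4, -0.5]
gripper_width: 0.459
grasp_force: 60.9
```

```bash
python3 -c "
from h import *
s=readout.get_state();R=np.array(s['tcp_rot']);e=np.array(s['eef_pos'])
print(s['time'],e,np.degrees(np.arctan2(R[1,0],R[0,0])),R[:,2],s['contact_force'])
print('corr tool', R.T@(np.array([.601,-.0843,0])-(e+R@[.0007,.0003,0])))"
```

```text
8.4 [ 0.60216063 -0.08396335  0.11753412] 19.634073875154897 [ 2.18767386e-03 -7.40945195e-04 -9.99997333e-01] [-0.01870818 -0.36772263 -0.53650661]
corr tool [-0.00211918 -0.00054133  0.11753151]
```

jog_arm(steps=[{"dx": -0.2, "dy": -0.05, "dz": 0, "rx": 0, "ry": 0, "rz": 0, "hand": 0.2}, {"dx": 0, "dy": 0, "dz": 1, "rx": 0, "ry": 0, "rz": 0, "hand": 0.2}, {"dx": 0, "dy": 0, "dz": 1, "rx": 0, "ry": 0, "rz": 0, "hand": 0.2}, {"dx": 0, "dy": 0, "dz": 0.4, "rx": 0, "ry": 0, "rz": 0, "hand": 0.2}, {"dx": 0, "dy": 0, "dz": 0.4, "rx": 0, "ry": 0, "rz": 0, "hand": 0.2}, {"dx": 0, "dy": 0, "dz": 0, "rx": 0, "ry": 0, "rz": 0, "hand": 0.2}, {"dx": 0, "dy": 0, "dz": 0, "rx": 0, "ry": 0, "rz": 0, "hand": 0.2}])

```text
time: 9.28
eef_pos: [0.5992, -0.0832, 0.0893]
tcp_rot: [[0.942, 0.337, -0.001], [0.337, -0.942, 0.0], [-0.001, -0.0, -1.0]]
contact_force: [-2.9, 0.6, 4.9]
gripper_width: 0.463
grasp_force: 62.0
```

It has entered the chamfer, with a light push along −x. I'll ease that way and continue down.

jog_arm(steps=[{"dx": -0.1, "dy": 0, "dz": 0.3, "rx": 0, "ry": 0, "rz": 0, "hand": 0.2}, {"dx": 0, "dy": 0, "dz": 0.3, "rx": 0, "ry": 0, "rz": 0, "hand": 0.2}, {"dx": 0, "dy": 0, "dz": 0, "rx": 0, "ry": 0, "rz": 0, "hand": 0.2}, {"dx": 0, "dy": 0, "dz": 0, "rx": 0, "ry": 0, "rz": 0, "hand": 0.2}])

```text
time: 9.78
eef_pos: [0.6012, -0.0824, 0.0874]
tcp_rot: [[0.942, 0.335, 0.007], [0.335, -0.942, 0.001], [0.007, 0.001, -1.0]]
contact_force: [-1.6, 7.0, 25.9]
gripper_width: 0.463
grasp_force: 65.4
```

jog_arm(steps=[{"dx": 0, "dy": 0, "dz": -0.4, "rx": 0, "ry": 0, "rz": 0, "hand": 0.2}, {"dx": 0, "dy": -0.15, "dz": 0, "rx": 0, "ry": 0, "rz": 0, "hand": 0.2}, {"dx": 0, "dy": 0, "dz": 0, "rx": 0, "ry": 0, "rz": 0, "hand": 0.2}])

```text
time: 10.15
eef_pos: [0.6006, -0.0832, 0.088]
tcp_rot: [[0.942, 0.337, 0.006], [0.337, -0.942, -0.002], [0.005, 0.004, -1.0]]
contact_force: [1.9, 1.0, 9.8]
gripper_width: 0.46
grasp_force: 63.2
```

```bash
python3 -c "
from h import *
import time
for i in range(3):
    s=readout.get_state();R=np.array(s['tcp_rot']);e=np.array(s['eef_pos']);f=np.array(s['contact_force'])
    print(s['time'],e.round(4),R[:,2].round(4),'Ftool',(R.T@f).round(1),'Mtool',(R.T@np.array(s['torque'])).round(2)); camera('top')"
```

```text
10.15 [ 0.6006 -0.0832  0.088 ] [ 0.0059 -0.0021 -1.    ] Ftool [ 2.2 -0.2 -9.8] Mtool [0.01 0.21 0.  ]
10.2 [ 0.6006 -0.0832  0.088 ] [ 0.0058 -0.002  -1.    ] Ftool [ 2.  -0.  -9.7] Mtool [0.04 0.27 0.04]
10.25 [ 0.6006 -0.0832  0.088 ] [ 0.0057 -0.0019 -1.    ] Ftool [ 2.8 -0.4 -9.2] Mtool [-0.03  0.27 -0.07]
```

jog_arm(steps=[{"dx": 0.1, "dy": 0, "dz": 0, "rx": 0, "ry": 0, "rz": 0, "hand": 0.2}, {"dx": 0, "dy": 0, "dz": 0.3, "rx": 0, "ry": 0, "rz": 0, "hand": 0.2}, {"dx": 0, "dy": 0, "dz": 0, "rx": 0, "ry": 0, "rz": 0, "hand": 0.2}])

```text
time: 10.68
eef_pos: [0.6017, -0.0828, 0.0871]
tcp_rot: [[0.942, 0.336, 0.006], [0.336, -0.942, -0.002], [0.005, 0.004, -1.0]]
contact_force: [0.2, 2.1, 20.9]
gripper_width: 0.463
grasp_force: 65.2
```

```bash
cat >> h.py <<'E'
def st():
    s=readout.get_state();R=np.array(s['tcp_rot']);e=np.array(s['eef_pos']);f=np.array(s['contact_force'])
    print(s['time'],e.round(4),'yaw',np.degrees(np.arctan2(R[1,0],R[0,0])).round(2),R[:,2].round(4),'Ftool',(R.T@f).round(1),'Mtool',(R.T@np.array(s['torque'])).round(2),s['gripper_width'])
E
python3 -c "
from h import *
st()"
```

```text
10.675 [ 0.6017 -0.0828  0.0871] yaw 19.66 [ 0.0062 -0.0019 -1.    ] Ftool [  0.9  -1.8 -20.9] Mtool [ 0.48 -0.39  0.08] 0.4632731350284568
```

```bash
python3 -c "
from h import *
snap('wrist','w5');snap('side','s5')
a=cv2.imread('pics/w5.png')[60:360,150:490];b=cv2.imread('pics/s5.png');u,v=proj('s5',(.6,-.085,.06)).astype(int);print(u,v)
b=cv2.resize(b[v-55:v+65,u-60:u+60],(440,440),interpolation=cv2.INTER_CUBIC)
c=np.zeros((440,800,3),np.uint8);c[:,360:]=b;c[:300,:340]=a;cv2.imwrite('pics/c5.png',c)"
```

```text
365 289
```

View pics/c5.png

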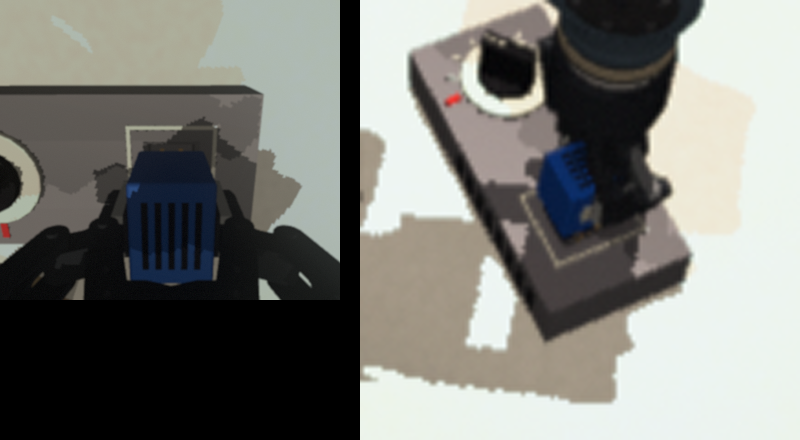

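The wrist picture shows the block centred laterally on the frame (127–217 wide), with the foot in the hole region. I'll measure the fore-aft position and height numerically.

```bash
python3 -c "
from h import *
d=np.load('pics/w5.npz');Mi=np.linalg.inv(d['M']);K=d['K']
s=readout.get_state();R=np.array(s['tcp_rot']);e=np.array(s['eef_pos'])
f=lambda u,v,z:(R.T@(ray('w5',150+u,60+v,z)-e)).round(4)[:2]
print('frame far',f(127,127,.045),f(217,127,.045),'hole far',f(172,143,.045))
print('exp sock in tool',(R.T@(np.array([.601,-.0843,.045])-e)).round(4))
for z in (.1095,.105): print('top',z,[f(u,v,z) for u,v in [(127,185),(216,183),(213,280),(132,280)]])
for z in (.06,.064,.056): print('bot',z,f(138,152,z),f(207,152,z))
cv2.imwrite('pics/w5c.png',cv2.resize(cv2.imread('pics/w5.png')[170:350,250:390],None,fx=4,fy=4)[:600,:560]);st()
" ; ls pics | head -0
```

```text
frame far [ 0.033  -0.0277] [0.0329 0.0297] hole far [0.0221 0.001 ]
exp sock in tool [-0.0014  0.001   0.0421]
top 0.1095 [array([ 0.0259, -0.0183]), array([0.0267, 0.0195]), array([-0.0251,  0.0206]), array([-0.0249, -0.0184])]
top 0.105 [array([ 0.0235, -0.0191]), array([0.0244, 0.0203]), array([-0.0296,  0.0214]), array([-0.0294, -0.0192])]
bot 0.06 [ 0.0217 -0.0194] [0.0217 0.0219]
bot 0.064 [ 0.0233 -0.0189] [0.0232 0.0213]
bot 0.056 [ 0.0202 -0.0199] [0.0201 0.0224]
10.775 [ 0.6017 -0.0828  0.0871] yaw 19.67 [ 0.0063 -0.002  -1.    ] Ftool [ -0.1  -2.2 -21.2] Mtool [ 0.42 -0.4   0.03] 0.4594326599201061
```

jog_arm(steps=[{"dx": 0, "dy": 0, "dz": -1, "rx": 0, "ry": 0, "rz": 0, "hand": 0.2}, {"dx": 0, "dy": 0, "dz": 0, "rx": 0, "ry": 0, "rz": 0, "hand": 0.2}, {"dx": 0, "dy": 0, "dz": 0, "rx": 0, "ry": 0, "rz": 0, "hand": 0.2}, {"dx": 0, "dy": 0, "dz": 0, "rx": 0, "ry": 0, "rz": 0, "hand": 0.2}])

```text
time: 11.28
eef_pos: [0.598, -0.0819, 0.0922]
tcp_rot: [[0.942, 0.337, -0.003], [0.337, -0.942, 0.001], [-0.002, -0.001, -1.0]]
contact_force: [-0.4, -0.0, -2.3]
gripper_width: 0.459
grasp_force: 62.3
```

```bash
python3 -c "
from h import *
st();snap('wrist','w6');st();snap('wrist','w7')
cv2.imwrite('pics/w6c.png',cv2.resize(cv2.imread('pics/w6.png')[170:350,230:410],None,fx=3.3,fy=3.3,interpolation=cv2.INTER_CUBIC))"
```

```text
11.275 [ 0.598  -0.0819  0.0922] yaw 19.67 [-2.5e-03  7.0e-04 -1.0e+00] Ftool [-0.4 -0.1  2.3] Mtool [ 0.02 -0.02  0.02] 0.45871301064683456
11.325 [ 0.5982 -0.082   0.0924] yaw 19.66 [-2.e-03  5.e-04 -1.e+00] Ftool [-0.4  0.2  1.6] Mtool [-0.01 -0.05  0.04] 0.45941223191954733
```

View pics/w6c.png

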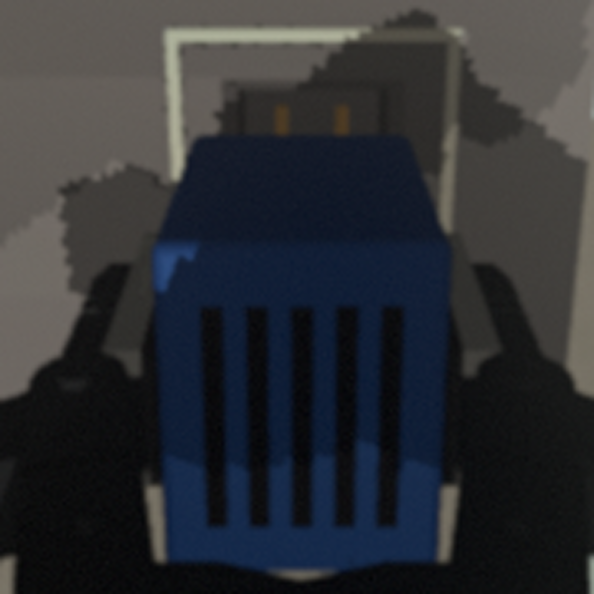

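Hole's far edge is at crop (222–402, 82), the frame's far edge at (167–460, 37), and the block's top corners at (155,242), (450,242), (440,565), (167,565).

```bash
python3 -c "
from h import *
d=np.load('pics/w6.npz')
s=readout.get_state();R=np.array(s['tcp_rot']);e=np.array([.5981,-.0819,.0923])
f=lambda u,v,z:(R.T@(ray('w6',230+u/3.3,170+v/3.3,z)-e)).round(4)[:2]
print('frame',f(170,37,.045),f(460,37,.045),'hole',f(222,82,.045),f(402,82,.045))
for z in (.1147,.111): print('top',z,[f(u,v,z) for u,v in [(155,242),(450,242),(440,565),(167,565)]])
for z in (.0647,.061): print('bot',z,f(188,137,z),f(415,137,z))
"
```

```text
frame [ 0.0353 -0.0254] [0.0353 0.0318] hole [ 0.026  -0.0154] [0.026  0.0207]
top 0.1147 [array([ 0.0266, -0.0182]), array([0.0267, 0.0196]), array([-0.0259,  0.0208]), array([-0.026 , -0.0191])]
top 0.111 [array([ 0.0247, -0.0189]), array([0.0247, 0.0202]), array([-0.0297,  0.0215]), array([-0.0298, -0.0198])]
bot 0.0647 [ 0.0218 -0.0201] [0.0218 0.0212]
bot 0.061 [ 0.0203 -0.0205] [0.0204 0.0216]
```

```bash
python3 -c "
from h import *
R=np.array([[.94914,.31484,-.00115],[.31484,-.94914,0],[-.00109,-.00037,-1]]);e=np.array([.5491,-.10606,.1961])
f=lambda u,v,z:(R.T@(ray('w4',120+u/2,50+v/2,z)-e)).round(4)[:2]
print(f(340,317,e[2]-.0276),f(466,317,e[2]-.0276))
# edge rows along centre columns, to refine: gray profile
for fn,c in(('w4',322),('w6',322)):
    g=cv2.cvtColor(cv2.imread('pics/'+fn+'.png'),cv2.COLOR_BGR2HSV)[:,c-8:c+8]
    print(fn,[(v,*g[v].mean(0).astype(int)) for v in (range(200,255,3) if fn=='w4' else range(200,250,3))])
"
```

```text
[ 0.0241 -0.0187] [0.0241 0.0189]
w4 [(200, np.int64(21), np.int64(37), np.int64(106)), (203, np.int64(21), np.int64(37), np.int64(105)), (206, np.int64(21), np.int64(34), np.int64(68)), (209, np.int64(110), np.int64(95), np.int64(40)), (212, np.int64(110), np.int64(96), np.int64(40)), (215, np.int64(109), np.int64(99), np.int64(40)), (218, np.int64(110), np.int64(102), np.int64(40)), (221, np.int64(110), np.int64(102), np.int64(40)), (224, np.int64(110), np.int64(106), np.int64(39)), (227, np.int64(109), np.int64(111), np.int64(39)), (230, np.int64(109), np.int64(115), np.int64(39)), (233, np.int64(109), np.int64(118), np.int64(39)), (236, np.int64(109), np.int64(117), np.int64(39)), (239, np.int64(110), np.int64(122), np.int64(38)), (242, np.int64(108), np.int64(126), np.int64(38)), (245, np.int64(109), np.int64(136), np.int64(42)), (248, np.int64(109), np.int64(149), np.int64(48)), (251, np.int64(109), np.int64(153), np.int64(48)), (254, np.int64(109), np.int64(153), np.int64(48))]
w6 [(200, np.int64(11), np.int64(21), np.int64(46)), (203, np.int64(15), np.int64(47), np.int64(51)), (206, np.int64(15), np.int64(44), np.int64(51)), (209, np.int64(14), np.int64(41), np.int64(50)), (212, np.int64(111), np.int64(122), np.int64(40)), (215, np.int64(110), np.int64(130), np.int64(40)), (218, np.int64(110), np.int64(135), np.int64(39)), (221, np.int64(110), np.int64(134), np.int64(39)), (224, np.int64(110), np.int64(144), np.int64(38)), (227, np.int64(110), np.int64(144), np.int64(39)), (230, np.int64(110), np.int64(149), np.int64(39)), (233, np.int64(110), np.int64(150), np.int64(38)), (236, np.int64(110), np.int64(153), np.int64(38)), (239, np.int64(110), np.int64(161), np.int64(39)), (242, np.int64(109), np.int64(165), np.int64(41)), (245, np.int64(109), np.int64(172), np.int64(52)), (248, np.int64(109), np.int64(174), np.int64(53))]
```

The cartridge has pitched about 3° in the grip, with the foot towards tool −x, and sits about 2 mm off in y. I'll lift clear, undo the pitch, re-centre and measure.

jog_arm(steps=[{"dx": 0, "dy": 0, "dz": -0.5, "rx": 0, "ry": 0, "rz": 0, "hand": 0.2}, {"dx": 0.1, "dy": 0.2, "dz": 0, "rx": 0, "ry": 3, "rz": 0, "hand": 0.2}, {"dx": 0, "dy": 0, "dz": 0, "rx": 0, "ry": 0, "rz": 0, "hand": 0.2}, {"dx": 0, "dy": 0, "dz": 0, "rx": 0, "ry": 0, "rz": 0, "hand": 0.2}, {"dx": 0, "dy": 0, "dz": 0, "rx": 0, "ry": 0, "rz": 0, "hand": 0.2}])

```text
time: 12.0
eef_pos: [0.6009, -0.0836, 0.0984]
tcp_rot: [[0.94, 0.337, 0.049], [0.336, -0.942, 0.017], [0.052, 0.0, -0.999]]
contact_force: [-0.7, -0.1, -1.7]
gripper_width: 0.462
grasp_force: 62.4
```

```bash
python3 -c "
from h import *
st();snap('wrist','w8')
hsv=cv2.cvtColor(cv2.imread('pics/w8.png'),cv2.COLOR_BGR2HSV)
m=((hsv[:,:,0]>100)&(hsv[:,:,0]<125)&(hsv[:,:,1]>80)).astype(np.uint8)
ys,xs=np.where(m>0);print('blue bbox',xs.min(),xs.max(),ys.min(),ys.max())
g=hsv[:,314:330];print([(v,*map(int,g[v].mean(0))) for v in range(185,255,3)])
# frame white lines along row 190/column profiles
gr=cv2.imread('pics/w8.png').astype(int)
print('col profile', [(v,int(gr[v,300:345].mean())) for v in range(165,212,2)])
"
```

```text
12.0 [ 0.6009 -0.0836  0.0984] yaw 19.69 [ 0.0493  0.0174 -0.9986] Ftool [-0.8 -0.1  1.6] Mtool [-0.05 -0.03 -0.02] 0.4619508461360545
blue bbox 64 381 211 399
[(185, 36, 31, 166), (188, 13, 24, 89), (191, 14, 25, 92), (194, 13, 25, 92), (197, 14, 24, 87), (200, 16, 22, 59), (203, 20, 19, 46), (206, 20, 25, 47), (209, 17, 36, 49), (212, 110, 102, 42), (215, 110, 114, 43), (218, 110, 119, 42), (221, 110, 120, 42), (224, 110, 126, 42), (227, 110, 132, 42), (230, 110, 133, 42), (233, 110, 136, 41), (236, 110, 141, 40), (239, 110, 146, 41), (242, 110, 155, 46), (245, 109, 166, 70), (248, 109, 166, 64), (251, 109, 167, 52), (254, 109, 170, 51)]
col profile [(165, 90), (167, 90), (169, 90), (171, 90), (173, 89), (175, 89), (177, 89), (179, 89), (181, 90), (183, 137), (185, 157), (187, 95), (189, 87), (191, 87), (193, 87), (195, 87), (197, 83), (199, 65), (201, 47), (203, 43), (205, 43), (207, 44), (209, 44), (211, 36)]
```

```bash
python3 -c "
from h import *
s=readout.get_state();e=np.array(s['eef_pos']);a=np.radians(19.65);D=np.array([[np.cos(a),np.sin(a)],[-np.sin(a),np.cos(a)]])
gr=cv2.imread('pics/w8.png').astype(int).mean(2)
f=lambda u,v,z:(D@(ray('w8',u,v,z)-e)[:2]).round(4)
print('frame far',f(322,184.5,.045),'hole far',f(322,199,.045))
for v in (190,194,203,205,207): print(v,[int(t) for t in gr[v,260:390]])
print('cart bottom far',f(322,211,e[2]-.0276),'top far',f(322,243.5,e[2]+.0224))
print('expected top/bottom far (w4)',.0265,.0241)
"
```

```text
frame far [ 0.0339 -0.0011] hole far [ 0.0236 -0.0011]
190 [86, 87, 87, 87, 87, 86, 87, 87, 87, 87, 87, 87, 87, 87, 86, 87, 87, 94, 129, 157, 159, 139, 104, 82, 85, 88, 87, 87, 87, 87, 86, 87, 87, 87, 87, 87, 88, 87, 88, 87, 87, 88, 88, 87, 88, 88, 87, 88, 87, 88, 87, 87, 87, 88, 88, 88, 88, 88, 87, 87, 88, 87, 87, 88, 87, 88, 88, 87, 87, 88, 88, 87, 88, 89, 88, 87, 87, 87, 88, 88, 88, 87, 87, 88, 88, 87, 88, 87, 88, 87, 88, 88, 87, 88, 88, 88, 89, 88, 89, 105, 135, 155, 155, 131, 99, 88, 89, 88, 89, 89, 89, 89, 89, 89, 89, 89, 89, 91, 89, 90, 90, 89, 90, 91, 90, 91, 91, 92, 90, 91]
194 [87, 86, 86, 87, 87, 86, 86, 88, 86, 87, 87, 87, 87, 86, 87, 87, 86, 92, 119, 147, 157, 145, 116, 91, 86, 87, 86, 87, 86, 87, 86, 86, 87, 86, 86, 86, 87, 86, 87, 87, 87, 86, 88, 88, 87, 87, 87, 87, 88, 88, 86, 88, 87, 87, 87, 88, 87, 87, 88, 86, 87, 87, 88, 88, 87, 86, 88, 87, 87, 87, 86, 87, 87, 87, 87, 87, 87, 88, 87, 87, 86, 87, 87, 87, 87, 87, 88, 87, 88, 88, 87, 88, 88, 88, 87, 88, 87, 80, 79, 105, 137, 155, 153, 130, 97, 89, 87, 88, 89, 89, 88, 90, 88, 89, 89, 88, 89, 89, 89, 89, 89, 89, 90, 89,
[... 1018 characters left out ...]
83, 89, 91, 91, 90, 90, 90, 90, 91, 90, 90, 90, 90, 90, 91, 91, 92]
207 [92, 92, 92, 92, 92, 94, 92, 93, 92, 93, 92, 92, 92, 93, 93, 93, 92, 93, 100, 129, 155, 155, 128, 96, 91, 93, 94, 93, 93, 93, 93, 93, 94, 93, 83, 71, 65, 63, 53, 39, 34, 36, 42, 43, 44, 44, 44, 45, 45, 44, 48, 49, 52, 49, 48, 44, 44, 45, 45, 45, 46, 44, 44, 44, 43, 44, 45, 45, 48, 50, 50, 48, 46, 44, 44, 44, 46, 44, 43, 43, 40, 34, 34, 39, 40, 41, 40, 43, 43, 45, 46, 44, 45, 45, 46, 45, 44, 45, 49, 63, 73, 75, 69, 58, 48, 46, 46, 47, 46, 47, 46, 48, 60, 79, 89, 90, 89, 90, 90, 90, 90, 90, 90, 90, 90, 90, 91, 92, 92, 96]
cart bottom far [ 0.0232 -0.001 ] top far [ 0.0248 -0.0008]
expected top/bottom far (w4) 0.0265 0.0241
```

Laterally it is aligned within 0.3 mm; it needs about 1 mm back along x. The tool is tilted 3°, so I compensate the drift while descending.

jog_arm(steps=[{"dx": -0.1, "dy": 0, "dz": 0, "rx": 0, "ry": -0.6, "rz": 0, "hand": 0.2}, {"dx": -0.02, "dy": 0, "dz": 0.5, "rx": 0, "ry": 0, "rz": 0, "hand": 0.2}, {"dx": -0.02, "dy": 0, "dz": 0.4, "rx": 0, "ry": 0, "rz": 0, "hand": 0.2}, {"dx": 0, "dy": 0, "dz": 0, "rx": 0, "ry": 0, "rz": 0, "hand": 0.2}, {"dx": 0, "dy": 0, "dz": 0, "rx": 0, "ry": 0, "rz": 0, "hand": 0.2}, {"dx": 0, "dy": 0, "dz": 0, "rx": 0, "ry": 0, "rz": 0, "hand": 0.2}])

```text
time: 12.8
eef_pos: [0.6, -0.0839, 0.0893]
tcp_rot: [[0.941, 0.336, 0.04], [0.336, -0.942, 0.014], [0.043, 0.0, -0.999]]
contact_force: [2.4, 1.3, -1.8]
gripper_width: 0.46
grasp_force: 62.4
```

```bash
python3 -c "
from h import *
st()"
```

```text
12.8 [ 0.6    -0.0839  0.0893] yaw 19.66 [ 0.0402  0.0141 -0.9991] Ftool [ 2.6 -0.4  1.9] Mtool [ 0.02  0.37 -0.02] 0.4597949524790651
```

jog_arm(steps=[{"dx": 0.04, "dy": 0, "dz": 0.4, "rx": 0, "ry": 0, "rz": 0, "hand": 0.2}, {"dx": -0.02, "dy": 0, "dz": 0.4, "rx": 0, "ry": 0, "rz": 0, "hand": 0.2}, {"dx": 0, "dy": 0, "dz": 0, "rx": 0, "ry": 0, "rz": 0, "hand": 0.2}, {"dx": 0, "dy": 0, "dz": 0, "rx": 0, "ry": 0, "rz": 0, "hand": 0.2}])

```text
time: 13.3
eef_pos: [0.6029, -0.0831, 0.0862]
tcp_rot: [[0.941, 0.336, 0.047], [0.335, -0.942, 0.014], [0.049, 0.002, -0.999]]
contact_force: [-0.0, 6.1, 23.1]
gripper_width: 0.46
grasp_force: 66.9
```

```bash
python3 -c "
from h import *
st()"
```

```text
13.3 [ 0.6029 -0.0831  0.0862] yaw 19.62 [ 0.0465  0.0141 -0.9988] Ftool [  3.1  -5.7 -23. ] Mtool [ 1.07 -0.04  0.12] 0.4600991313003636
```

The side forces say the socket lies further towards tool −y than the camera suggested. I'll back off, shift that way and retry gently.

jog_arm(steps=[{"dx": 0, "dy": 0, "dz": -0.7, "rx": 0, "ry": 0, "rz": 0, "hand": 0.2}, {"dx": 0, "dy": -0.2, "dz": 0, "rx": 0, "ry": 0, "rz": 0, "hand": 0.2}, {"dx": 0, "dy": 0, "dz": 0, "rx": 0, "ry": 0, "rz": 0, "hand": 0.2}, {"dx": 0, "dy": 0, "dz": 0, "rx": 0, "ry": 0, "rz": 0, "hand": 0.2}])

```text
time: 13.8
eef_pos: [0.6003, -0.083, 0.0896]
tcp_rot: [[0.941, 0.337, 0.042], [0.337, -0.941, 0.012], [0.044, 0.003, -0.999]]
contact_force: [1.8, -0.1, 7.2]
gripper_width: 0.455
grasp_force: 64.9
```

```bash
python3 -c "
from h import *
st()"
```

```text
13.8 [ 0.6003 -0.083   0.0896] yaw 19.7 [ 0.0423  0.0121 -0.999 ] Ftool [ 2.   0.8 -7.1] Mtool [-0.24 -0.01  0.  ] 0.4554997850774106
```

jog_arm(steps=[{"dx": 0, "dy": 0, "dz": 0.4, "rx": 0, "ry": 0, "rz": 0, "hand": 0.2}, {"dx": -0.02, "dy": 0, "dz": 0.2, "rx": 0, "ry": 0, "rz": 0, "hand": 0.2}, {"dx": 0, "dy": 0, "dz": 0, "rx": 0, "ry": 0, "rz": 0, "hand": 0.2}, {"dx": 0, "dy": 0, "dz": 0, "rx": 0, "ry": 0, "rz": 0, "hand": 0.2}])

```text
time: 14.3
eef_pos: [0.6029, -0.0821, 0.0875]
tcp_rot: [[0.941, 0.336, 0.049], [0.336, -0.942, 0.013], [0.05, 0.004, -0.999]]
contact_force: [0.8, 4.0, 27.6]
gripper_width: 0.459
grasp_force: 68.2
```

```bash
python3 -c "
from h import *
st()"
```

```text
14.3 [ 0.6029 -0.0821  0.0875] yaw 19.63 [ 0.0486  0.0126 -0.9987] Ftool [  3.5  -3.4 -27.5] Mtool [ 0.75 -0.08  0.16] 0.45944554796252024
```

The cartridge keeps pitching in the grip. I'll square it by pressing its foot flat on the dock top between socket and dial, with the tool vertical. That also gives its true height in the hand.

jog_arm(steps=[{"dx": 0, "dy": 0, "dz": -1.5, "rx": 0, "ry": 0, "rz": 0, "hand": 0.2}, {"dx": 0, "dy": 0, "dz": 0, "rx": 0, "ry": -2.4, "rz": 0, "hand": 0.2}, {"dx": 0, "dy": -2.5, "dz": 0, "rx": 0, "ry": 0, "rz": 0, "hand": 0.2}, {"dx": 0, "dy": -2.0, "dz": 0, "rx": 0, "ry": 0, "rz": 0, "hand": 0.2}, {"dx": 0, "dy": 0, "dz": 0, "rx": 0, "ry": 0, "rz": 0, "hand": 0.2}, {"dx": 0, "dy": 0, "dz": 0, "rx": 0, "ry": 0, "rz": 0, "hand": 0.2}, {"dx": 0, "dy": 0, "dz": 0, "rx": 0, "ry": 0, "rz": 0, "hand": 0.2}])

```text
time: 15.18
eef_pos: [0.5839, -0.0403, 0.0973]
tcp_rot: [[0.942, 0.336, 0.001], [0.336, -0.942, -0.0], [0.0, 0.001, -1.0]]
contact_force: [-1.2, 0.4, -1.5]
gripper_width: 0.463
grasp_force: 64.6
```

```bash
python3 -c "
from h import *
st()"
```

```text
15.175 [ 0.5839 -0.0403  0.0973] yaw 19.65 [ 6.e-04 -3.e-04 -1.e+00] Ftool [-1.  -0.8  1.5] Mtool [-0.03  0.02 -0.04] 0.46251574273464713
```

jog_arm(steps=[{"dx": 0, "dy": 0, "dz": 0.4, "rx": 0, "ry": 0, "rz": 0, "hand": 0.2}, {"dx": 0, "dy": 0, "dz": 0.2, "rx": 0, "ry": 0, "rz": 0, "hand": 0.2}, {"dx": 0, "dy": 0, "dz": 0, "rx": 0, "ry": 0, "rz": 0, "hand": 0.2}, {"dx": 0, "dy": 0, "dz": 0, "rx": 0, "ry": 0, "rz": 0, "hand": 0.2}])

```text
time: 15.68
eef_pos: [0.5839, -0.0404, 0.0925]
tcp_rot: [[0.942, 0.336, 0.001], [0.336, -0.942, -0.001], [0.001, 0.001, -1.0]]
contact_force: [-2.0, -1.1, 6.9]
gripper_width: 0.46
grasp_force: 65.9
```

```bash
python3 -c "
from h import *
st()"
```

```text
15.675 [ 0.5839 -0.0404  0.0925] yaw 19.65 [ 1.2e-03 -7.0e-04 -1.0e+00] Ftool [-2.3  0.4 -6.9] Mtool [ 0.09 -0.31  0.01] 0.46030278460776664
```

jog_arm(steps=[{"dx": 0, "dy": 0, "dz": 0, "rx": 0, "ry": 0, "rz": 0, "hand": 0.56}, {"dx": 0, "dy": 0, "dz": 0, "rx": 0, "ry": 0, "rz": 0, "hand": 0.56}, {"dx": 0, "dy": 0, "dz": 0, "rx": 0, "ry": 0, "rz": 0, "hand": 0.56}, {"dx": 0, "dy": 0, "dz": 0, "rx": 0, "ry": 0, "rz": 0, "hand": 0.2}, {"dx": 0, "dy": 0, "dz": 0, "rx": 0, "ry": 0, "rz": 0, "hand": 0.2}, {"dx": 0, "dy": 0, "dz": 0, "rx": 0, "ry": 0, "rz": 0, "hand": 0.2}, {"dx": 0, "dy": 0, "dz": 0, "rx": 0, "ry": 0, "rz": 0, "hand": 0.2}])

```text
time: 16.55
eef_pos: [0.5834, -0.0398, 0.0912]
tcp_rot: [[0.942, 0.337, -0.0], [0.337, -0.942, 0.0], [-0.0, -0.0, -1.0]]
contact_force: [0.1, 0.6, 0.4]
gripper_width: 0.46
grasp_force: 60.2
```

```bash
python3 -c "
from h import *
st();snap('wrist','w9')
hsv=cv2.cvtColor(cv2.imread('pics/w9.png'),cv2.COLOR_BGR2HSV)
g=hsv[:,314:330];print([(v,*map(int,g[v].mean(0))) for v in list(range(203,213))+list(range(238,252))])
for v in (225,300):
  r=hsv[v];x=np.where((r[:,0]>100)&(r[:,0]<125)&(r[:,1]>80))[0];x=x[(x>250)&(x<390)];print(v,x.min(),x.max())
"
```

```text
16.55 [ 0.5834 -0.0398  0.0912] yaw 19.67 [-1.e-04  1.e-04 -1.e+00] Ftool [ 0.3 -0.5 -0.4] Mtool [ 0.1   0.   -0.04] 0.4604217008535349
[(203, 17, 22, 48), (204, 15, 22, 47), (205, 15, 21, 47), (206, 16, 20, 47), (207, 16, 21, 47), (208, 15, 22, 47), (209, 17, 21, 47), (210, 14, 22, 46), (211, 15, 22, 47), (212, 15, 20, 46), (238, 109, 154, 41), (239, 109, 153, 41), (240, 110, 151, 41), (241, 109, 156, 41), (242, 109, 154, 41), (243, 109, 158, 41), (244, 109, 155, 41), (245, 109, 159, 40), (246, 109, 160, 41), (247, 109, 161, 41), (248, 109, 164, 41), (249, 110, 160, 41), (250, 110, 162, 41), (251, 110, 163, 41)]
225 289 354
300 277 365
```

```bash
python3 -c "
from h import *
for fn in ('w9','w4'):
    hsv=cv2.cvtColor(cv2.imread('pics/'+fn+'.png'),cv2.COLOR_BGR2HSV)
    g=hsv[:,316:326].mean(1);print(fn,[(v,int(g[v,0]),int(g[v,2])) for v in (list(range(212,222))+list(range(250,264))+list(range(340,356)) if fn=='w9' else list(range(204,212))+list(range(240,252))+list(range(332,348)))])
"
```

```text
w9 [(212, 15, 46), (213, 13, 46), (214, 14, 46), (215, 15, 46), (216, 13, 46), (217, 14, 46), (218, 14, 45), (219, 14, 42), (220, 18, 31), (221, 57, 21), (250, 109, 41), (251, 109, 41), (252, 110, 41), (253, 108, 40), (254, 110, 41), (255, 110, 41), (256, 109, 41), (257, 109, 40), (258, 109, 41), (259, 109, 40), (260, 109, 40), (261, 109, 41), (262, 109, 40), (263, 109, 43), (340, 111, 38), (341, 111, 38), (342, 110, 38), (343, 112, 37), (344, 111, 31), (345, 100, 19), (346, 108, 12), (347, 110, 11), (348, 108, 12), (349, 110, 11), (350, 107, 10), (351, 120, 11), (352, 113, 11), (353, 108, 12), (354, 116, 12), (355, 102, 11)]
w4 [(204, 22, 104), (205, 21, 94), (206, 21, 68), (207, 69, 37), (208, 109, 36), (209, 110, 40), (210, 110, 41), (211, 110, 40), (240, 108, 38), (241, 109, 38), (242, 109, 38), (243, 109, 38), (244, 109, 39), (245, 109, 41), (246, 109, 45), (247, 109, 47), (248, 109, 49), (249, 109, 49), (250, 109, 49), (251, 109, 48), (332, 108, 65), (333, 108, 64), (334, 108, 65), (335, 109, 64), (336, 108, 64), (337, 108, 64), (338, 108, 62), (339, 108, 74), (340, 74, 118), (341, 55, 159), (342, 53, 166), (343, 53, 160), (344, 52, 134), (345, 55, 81), (346, 70, 29), (347, 111, 9)]
```

```bash
python3 -c "
from h import *
hsv=cv2.cvtColor(cv2.imread('pics/w9.png'),cv2.COLOR_BGR2HSV)
for c in (296,322,350):
  g=hsv[:,c-2:c+3].mean(1);print(c,[(v,*map(int,g[v])) for v in range(218,290,3)])
for v in (222,226,230,240,250,260,270,300,330,340):
  r=hsv[v];x=np.where((r[:,0]>100)&(r[:,0]<125)&(r[:,1]>80)&(r[:,2]>28))[0];x=x[(x>240)&(x<400)];print(v,x.min() if len(x) else 0,x.max() if len(x) else 0)
"
```

```text
296 [(218, 14, 23, 78), (221, 16, 18, 47), (224, 110, 125, 44), (227, 110, 126, 43), (230, 110, 127, 42), (233, 110, 136, 42), (236, 110, 132, 42), (239, 110, 138, 42), (242, 111, 136, 42), (245, 110, 136, 42), (248, 109, 150, 41), (251, 110, 143, 42), (254, 109, 151, 42), (257, 110, 152, 41), (260, 109, 158, 41), (263, 109, 159, 44), (266, 109, 167, 53), (269, 108, 173, 54), (272, 109, 177, 55), (275, 109, 177, 54), (278, 109, 179, 55), (281, 109, 176, 54), (284, 112, 119, 29), (287, 114, 100, 25)]
322 [(218, 13, 20, 45), (221, 12, 7, 21), (224, 110, 139, 41), (227, 110, 140, 41), (230, 109, 148, 41), (233, 110, 147, 41), (236, 110, 146, 42), (239, 110, 150, 41), (242, 109, 156, 41), (245, 109, 159, 40), (248, 109, 162, 41), (251, 110, 163, 40), (254, 110, 165, 41), (257, 109, 175, 40), (260, 109, 174, 40), (263, 109, 174, 42), (266, 108, 176, 53), (269, 108, 182, 54), (272, 108, 187, 54), (275, 109, 189, 54), (278, 108, 188, 54), (281, 108, 191, 54), (284, 112, 131, 22), (287, 109, 117, 17)]
350 [(218, 21, 35, 71), (221, 21, 33, 67), (224, 109, 133, 41), (227, 110, 138, 41), (230, 110, 140, 41), (233, 110, 151, 41), (236, 110, 151, 41), (239, 110, 152, 41), (242, 110, 162, 41), (245, 110, 161, 41), (248, 109, 168, 40), (251, 109, 170, 40), (254, 109, 170, 40), (257, 109, 170, 41), (260, 109, 169, 41), (263, 109, 180, 42), (266, 109, 179, 55), (269, 108, 181, 53), (272, 109, 187, 54), (275, 108, 188, 54), (278, 109, 180, 54), (281, 108, 188, 53), (284, 112, 136, 25), (287, 111, 107, 23)]
222 0 0
226 289 354
230 288 355
240 285 358
250 281 361
260 278 364
270 276 366
300 278 364
330 281 362
340 281 361
```

```bash
python3 -c "
from h import *
s=readout.get_state();e=np.array(s['eef_pos']);R=np.array(s['tcp_rot']);st()
f=lambda u,v,z:(R.T@(ray('w9',u,v,z)-e)).round(4)[:2]
for h in (.0224,.0238,.016,.010): print(h,'top far',f(276.5,264.5,e[2]+h),f(365.5,264.5,e[2]+h),'near?',f(322,344.5,e[2]+h),'bot far',f(289,222.5,e[2]+h-.05),f(355,222.5,e[2]+h-.05))
R4=np.array([[.94914,.31484,-.00115],[.31484,-.94914,0],[-.00109,-.00037,-1]]);e4=np.array([.5491,-.10606,.1961])
f4=lambda u,v,z:(R4.T@(ray('w4',u,v,z)-e4)).round(4)[:2]
for h in (.0224,):print('w4',f4(277,245.5,e4[2]+h),f4(366,245.5,e4[2]+h),'near',f4(322,340,e4[2]+h),'bot',f4(290,207,e4[2]+h-.05),f4(353,207,e4[2]+h-.05))
"
```

```text
16.6 [ 0.5834 -0.0397  0.0912] yaw 19.67 [-1.e-04  1.e-04 -1.e+00] Ftool [ 0.6 -0.3 -1. ] Mtool [0.06 0.03 0.04] 0.4594005468335948
0.0224 top far [ 0.0164 -0.0189] [0.0164 0.0198] near? [-0.0279  0.0009] bot far [ 0.0147 -0.0191] [0.0147 0.021 ]
0.0238 top far [ 0.0173 -0.0187] [0.0173 0.0195] near? [-0.0265  0.0009] bot far [ 0.0153 -0.0189] [0.0153 0.0208]
0.016 top far [ 0.0125 -0.0201] [0.0125 0.0209] near? [-0.0346  0.0009] bot far [ 0.0119 -0.0199] [0.0119 0.0219]
0.01 top far [ 0.0087 -0.0212] [0.0087 0.022 ] near? [-0.0408  0.0009] bot far [ 0.0094 -0.0206] [0.0094 0.0227]
w4 [ 0.026  -0.0188] [0.026  0.0189] near [-0.0248  0.0004] bot [ 0.025  -0.0187] [0.0251 0.0189]
```

On release the cartridge slid 9 mm towards tool −x. It stands vertical, so I'll regrasp it centred.

jog_arm(steps=[{"dx": 0, "dy": 0.05, "dz": 0, "rx": 0, "ry": 0, "rz": 0, "hand": 0.6}, {"dx": 0, "dy": 0, "dz": 0, "rx": 0, "ry": 0, "rz": 0, "hand": 0.6}, {"dx": 0, "dy": 0, "dz": 0, "rx": 0, "ry": 0, "rz": 0, "hand": 0.6}, {"dx": -0.45, "dy": 0, "dz": 0, "rx": 0, "ry": 0, "rz": 0, "hand": 0.6}, {"dx": -0.45, "dy": 0, "dz": 0, "rx": 0, "ry": 0, "rz": 0, "hand": 0.6}, {"dx": 0, "dy": 0, "dz": 0, "rx": 0, "ry": 0, "rz": 0, "hand": 0.6}])

```text
time: 17.35
eef_pos: [0.5745, -0.0434, 0.0912]
tcp_rot: [[0.942, 0.336, -0.001], [0.336, -0.942, 0.0], [-0.001, -0.0, -1.0]]
contact_force: [-0.5, -0.4, 0.8]
gripper_width: 0.598
grasp_force: 0.0
```

```bash
cat >> h.py <<'E'
def cart(fn,h):
    snap('wrist',fn);s=readout.get_state();e=np.array(s['eef_pos']);R=np.array(s['tcp_rot'])
    f=lambda u,v,z:(R.T@(ray(fn,u,v,z)-e)).round(4)[:2]
    hsv=cv2.cvtColor(cv2.imread('pics/'+fn+'.png'),cv2.COLOR_BGR2HSV).astype(float)
    g=hsv[:,[296,297,298,321,322,323,348,349,350]].mean(1)
    b=next(v for v in range(150,300) if 104<g[v,0]<115 and g[v,1]>85)
    dv=g[b+15:b+60,2];t=b+15+int(np.argmax(np.convolve(dv,[1,1,1,-1,-1,-1],'valid')))+3
    r=hsv[t+6];x=np.where((r[:,0]>100)&(r[:,0]<125)&(r[:,1]>80)&(r[:,2]>35))[0];x=x[(x>240)&(x<400)]
    print('rows',b,t,'cols',x.min(),x.max(),'topfar',f(x.min(),t,e[2]+h),f(x.max(),t,e[2]+h),'botfar',f(322,b,e[2]+h-.05),'(centred: .0260,.0250)')
E
python3 -c "
from h import *
st();cart('w10',.0238)"
```

```text
17.35 [ 0.5745 -0.0434  0.0912] yaw 19.65 [-7.e-04  2.e-04 -1.e+00] Ftool [-0.6  0.2 -0.8] Mtool [-0.03 -0.04  0.04] 0.5975911528252407
rows 209 247 cols 274 366 topfar [ 0.0254 -0.0195] [0.0254 0.0191] botfar [0.0236 0.0008] (centred: .0260,.0250)
```

jog_arm(steps=[{"dx": 0, "dy": 0, "dz": 0, "rx": 0, "ry": 0, "rz": 0, "hand": 0.3}, {"dx": 0, "dy": 0, "dz": 0, "rx": 0, "ry": 0, "rz": 0, "hand": 0.2}, {"dx": 0, "dy": 0, "dz": 0, "rx": 0, "ry": 0, "rz": 0, "hand": 0.2}, {"dx": 0, "dy": 0, "dz": -1.0, "rx": 0, "ry": 0, "rz": 0, "hand": 0.2}, {"dx": 0.6, "dy": 2.4, "dz": 0, "rx": 0, "ry": 0, "rz": 0, "hand": 0.2}, {"dx": 0.5, "dy": 2.3, "dz": 0, "rx": 0, "ry": 0, "rz": 0, "hand": 0.2}, {"dx": 0, "dy": 0, "dz": 0, "rx": 0, "ry": 0, "rz": 0, "hand": 0.2}, {"dx": 0, "dy": 0, "dz": 0, "rx": 0, "ry": 0, "rz": 0, "hand": 0.2}, {"dx": 0, "dy": 0, "dz": 0, "rx": 0, "ry": 0, "rz": 0, "hand": 0.2}])

```text
time: 18.52
eef_pos: [0.6004, -0.0829, 0.1011]
tcp_rot: [[0.941, 0.337, -0.002], [0.337, -0.941, 0.001], [-0.001, -0.001, -1.0]]
contact_force: [0.3, -0.2, -0.7]
gripper_width: 0.462
grasp_force: 60.6
```

```bash
cat >> h.py <<'E'
def sock(fn):
    s=readout.get_state();e=np.array(s['eef_pos']);R=np.array(s['tcp_rot'])
    f=lambda u,v:(R.T@(ray(fn,u,v,.045)-e)).round(4)[:2]
    g=cv2.imread('pics/'+fn+'.png').astype(float).mean(2)
    col=g[150:215,300:340].mean(1);r=150+int(np.argmax(col));
    w=np.maximum(col[r-154:r-145]-col.min()-50,0);rr=(w*np.arange(r-4,r+5)).sum()/w.sum()
    row=g[r+5:r+9].mean(0)
    def pk(a,b):
        x=row[a:b];i=a+int(np.argmax(x));w=np.maximum(row[i-4:i+5]-np.median(x),0);return (w*np.arange(i-4,i+5)).sum()/w.sum()
    l,q=pk(265,310),pk(335,380)
    a,b=f(l,rr),f(q,rr);print('frame row',rr,'cols',l,q,a,b,'socket tool x',a[0]-.0352,'y',(a[1]+b[1])/2)
E
python3 -c "
from h import *
st();cart('w11',.0238);sock('w11');sock('w8')"
```

```text
18.525 [ 0.6004 -0.0829  0.1011] yaw 19.71 [-1.6e-03  7.0e-04 -1.0e+00] Ftool [0.2 0.3 0.7] Mtool [-0.01 -0.02  0.  ] 0.46226358553272967
rows 210 248 cols 276 366 topfar [ 0.0251 -0.0187] [0.0251 0.0191] botfar [0.0232 0.0008] (centred: .0260,.0250)
frame row 179.16193338342097 cols 281.1332525741975 379.00915141430943 [ 0.0344 -0.027 ] [0.0344 0.0397] socket tool x -0.0008000000000000021 y 0.00635
frame row 184.23498708566513 cols 279.6962104603821 361.43576741041244 [ 0.0342 -0.0271] [0.0341 0.0287] socket tool x -0.0010000000000000009 y 0.0008000000000000004
```

jog_arm(steps=[{"dx": 0, "dy": 0.1, "dz": 0.5, "rx": 0, "ry": 0, "rz": 0, "hand": 0.2}, {"dx": 0, "dy": 0, "dz": 0.5, "rx": 0, "ry": 0, "rz": 0, "hand": 0.2}, {"dx": 0, "dy": 0, "dz": 0.2, "rx": 0, "ry": 0, "rz": 0, "hand": 0.2}, {"dx": 0, "dy": 0, "dz": 0, "rx": 0, "ry": 0, "rz": 0, "hand": 0.2}, {"dx": 0, "dy": 0, "dz": 0, "rx": 0, "ry": 0, "rz": 0, "hand": 0.2}])

```text
time: 19.2
eef_pos: [0.6018, -0.0849, 0.0893]
tcp_rot: [[0.942, 0.337, 0.0], [0.337, -0.942, -0.0], [0.0, 0.0, -1.0]]
contact_force: [0.4, 0.4, -1.6]
gripper_width: 0.461
grasp_force: 60.6
```

```bash
python3 -c "
from h import *
st()"
```

```text
19.2 [ 0.6018 -0.0849  0.0893] yaw 19.67 [ 1.e-04 -1.e-04 -1.e+00] Ftool [ 0.5 -0.3  1.6] Mtool [ 0.02 -0.01 -0.02] 0.46138164389176345
```

jog_arm(steps=[{"dx": 0, "dy": 0, "dz": 0.2, "rx": 0, "ry": 0, "rz": 0, "hand": 0.2}, {"dx": 0, "dy": 0, "dz": 0.2, "rx": 0, "ry": 0, "rz": 0, "hand": 0.2}, {"dx": 0, "dy": 0, "dz": 0, "rx": 0, "ry": 0, "rz": 0, "hand": 0.2}])

```text
time: 19.58
eef_pos: [0.6015, -0.0848, 0.085]
tcp_rot: [[0.942, 0.337, -0.001], [0.337, -0.942, 0.0], [-0.0, -0.0, -1.0]]
contact_force: [-0.0, 0.6, -1.7]
gripper_width: 0.461
grasp_force: 60.7
```

```bash
python3 -c "
from h import *
st()"
```

```text
19.575 [ 0.6015 -0.0848  0.085 ] yaw 19.68 [-5.e-04  0.e+00 -1.e+00] Ftool [ 0.2 -0.6  1.7] Mtool [0.05 0.04 0.03] 0.46147788960329134
```

It is now past the earlier sticking point with no force. Continuing home; the TCP should end at about 0.071.

jog_arm(steps=[{"dx": 0, "dy": 0, "dz": 0.3, "rx": 0, "ry": 0, "rz": 0, "hand": 0.2}, {"dx": 0, "dy": 0, "dz": 0.3, "rx": 0, "ry": 0, "rz": 0, "hand": 0.2}, {"dx": 0, "dy": 0, "dz": 0.3, "rx": 0, "ry": 0, "rz": 0, "hand": 0.2}, {"dx": 0, "dy": 0, "dz": 0.3, "rx": 0, "ry": 0, "rz": 0, "hand": 0.2}, {"dx": 0, "dy": 0, "dz": 0, "rx": 0, "ry": 0, "rz": 0, "hand": 0.2}, {"dx": 0, "dy": 0, "dz": 0, "rx": 0, "ry": 0, "rz": 0, "hand": 0.2}])

```text
time: 20.32
eef_pos: [0.6016, -0.0848, 0.0732]
tcp_rot: [[0.942, 0.337, -0.0], [0.337, -0.942, 0.0], [-0.0, -0.0, -1.0]]
contact_force: [-0.5, -0.2, -0.5]
gripper_width: 0.461
grasp_force: 60.7
```

```bash
python3 -c "
from h import *
st()"
```

```text
20.325 [ 0.6016 -0.0848  0.0732] yaw 19.67 [-3.e-04  1.e-04 -1.e+00] Ftool [-0.6 -0.   0.5] Mtool [ 0.12 -0.02 -0.  ] 0.46080673863844185
```

jog_arm(steps=[{"dx": 0, "dy": 0, "dz": 0.2, "rx": 0, "ry": 0, "rz": 0, "hand": 0.2}, {"dx": 0, "dy": 0, "dz": 0.2, "rx": 0, "ry": 0, "rz": 0, "hand": 0.2}, {"dx": 0, "dy": 0, "dz": 0.1, "rx": 0, "ry": 0, "rz": 0, "hand": 0.2}, {"dx": 0, "dy": 0, "dz": 0, "rx": 0, "ry": 0, "rz": 0, "hand": 0.2}])

```text
time: 20.82
eef_pos: [0.6018, -0.0847, 0.0714]
tcp_rot: [[0.942, 0.337, 0.001], [0.337, -0.942, -0.0], [0.001, 0.001, -1.0]]
contact_force: [-5.0, 3.6, 16.2]
gripper_width: 0.454
grasp_force: 63.1
```

```bash
python3 -c "
from h import *
st()"
```

```text
20.825 [ 0.6018 -0.0847  0.0714] yaw 19.69 [ 1.e-03 -5.e-04 -1.e+00] Ftool [ -3.5  -5.  -16.2] Mtool [ 0.46 -0.74  0.03] 0.4542516539231448
```

It seated at TCP z 0.0714 (expected 0.0712) with a 16 N stop. I'll relax, release, rise and move above the dial, turning the tool towards the bar.

jog_arm(steps=[{"dx": 0, "dy": 0, "dz": -0.15, "rx": 0, "ry": 0, "rz": 0, "hand": 0.2}, {"dx": 0, "dy": 0, "dz": 0, "rx": 0, "ry": 0, "rz": 0, "hand": 0.65}, {"dx": 0, "dy": 0, "dz": 0, "rx": 0, "ry": 0, "rz": 0, "hand": 0.65}, {"dx": 0, "dy": 0, "dz": 0, "rx": 0, "ry": 0, "rz": 0, "hand": 0.65}, {"dx": 0, "dy": 0, "dz": -2, "rx": 0, "ry": 0, "rz": 0, "hand": 0.65}, {"dx": 0, "dy": 0, "dz": -5, "rx": 0, "ry": 0, "rz": 0, "hand": 0.65}, {"dx": 0, "dy": 0, "dz": -5, "rx": 0, "ry": 0, "rz": 0, "hand": 0.65}, {"dx": 0, "dy": -4, "dz": 0, "rx": 0, "ry": 0, "rz": 0, "hand": 0.5}, {"dx": 0, "dy": -4, "dz": 0, "rx": 0, "ry": 0, "rz": 0, "hand": 0.5}, {"dx": -2, "dy": -4, "dz": 0, "rx": 0, "ry": 0, "rz": 0, "hand": 0.5}])

```text
time: 22.08
eef_pos: [0.5432, 0.0224, 0.1898]
tcp_rot: [[0.942, 0.337, 0.002], [0.337, -0.942, -0.0], [0.002, 0.001, -1.0]]
contact_force: [0.2, -0.1, -0.2]
gripper_width: 0.5
grasp_force: 0.0
```

jog_arm(steps=[{"dx": 0, "dy": 0, "dz": 0, "rx": 0, "ry": 0, "rz": 0, "hand": 0.5}, {"dx": 0, "dy": 0, "dz": 0, "rx": 0, "ry": 0, "rz": 0, "hand": 0.5}, {"dx": 0, "dy": 0, "dz": 0, "rx": 0, "ry": 0, "rz": 0, "hand": 0.5}])

```text
time: 22.45
eef_pos: [0.5437, 0.0205, 0.1898]
tcp_rot: [[0.942, 0.336, 0.001], [0.336, -0.942, -0.0], [0.001, 0.001, -1.0]]
contact_force: [-0.6, -0.1, -0.2]
gripper_width: 0.503
grasp_force: 0.0
```

```bash
python3 -c "
from h import *
st();snap('wrist','w12');print(proj('w12',(.5607,.0278,.089)),proj('w12',(.6010,-.0852,.095)))
d=np.array([.5607,.0278]);a=np.radians(19.65)
# rectify the plane z=.089 around the dial axis, 0.5mm/px, rows=-worldx? cols world x, rows world -y
def rect(z,h=.04,n=80):
    img=np.load('pics/w12.npz')['px'];q=np.zeros((n,n,3),np.uint8)
    for i in range(n):
        for j in range(n):
            u,v=proj('w12',(d[0]-h+2*h*j/(n-1),d[1]+h-2*h*i/(n-1),z))
            u,v=int(round(u)),int(round(v))
            if 0<=u<640 and 0<=v<400:q[i,j]=img[v,u]
    return q
q=rect(.089).astype(int);g=q.mean(2);
for r in g[::2,::2]:print(''.join(' .:-=+*#%@'[min(9,int(x/18))] for x in r))
b=q[:,:,:].max(2)
"
```

```text
22.45 [0.5437 0.0205 0.1898] yaw 19.61 [ 1.4e-03 -4.0e-04 -1.0e+00] Ftool [-0.6 -0.1  0.2] Mtool [-0.03  0.04  0.05] 0.5026651498132416
[319.23513288 184.50483976] [463.22661653 186.30915636]
%###%#%##*++++========++======+=====+=++
#%%%#**++++++++++=====+*======#+======++
%##*+++++++++++*+++====+=====+*=======+=
*++++++++++++++**+++++========+=======++
++++++++++++++++*+++***##***+========+==
++++++++++++++++++##%%%%%#####*=====+#+=
++++++++++++++++*#%%%%%%%%%#####*==+#+==
+++++++++==++++#%%%%%%%%%%%%%%###+======
+++++===-====+##%%%%%####*%%%%%###*=====
+++==-:-:-===*%%%%%#*-:-::-##%%####*====
==--:::-:::--*#%%#*::.::::::-*#%%###+===
==-::::::-::==#***:...:.::::::+######===
+--::::::::-=:...........::::::+#%###+==
+=-:::::-:-=-.:...........::::::*%%###==
++=:::::::--+-.:..........::::::-%%###==
+++-:------:+*+:::...........::::*%###+=
+++=-:-==--..-**+-::.........::..+####+=
*+==---:::-:...=#*-.::.......:::.+####*=
#++==+=-::-=-:..-+*::::........:.*####*=
#*====--::=+==:...:..::::........+####+=
*=---:::::-====........::::.....:#####==
==-:::::::-==+=:........::::....-#####==
=+=::::::::-===:..........:::...=####*==
=+=::::::::=====:..........:...:#####+==
=+=-:::--::-=====:.............*#####===
=+==::::::::-=====:..........:=*%%##++++
====-::::::::======-........-===#%%*+++=
+===-::::::::-=======-::--==++=+#%#++++=
=====:::::::::-=================##=+++++
=====-::::::::::=======+========*+++++++
+*+++-:::::::::::-=========+===-=+++++++
#%#%#+::::::::::::::-========--:=+++++++
%%###*-::::::::::::::----:-::::-=+++++++
%%##%*=:::::::::::::::::::::::+=++++++++
%%###+=::::::::::::::::::::::-++++++++++
#####+=-:::::::::::::::::::::-++++++++++
###%#===::::::::::::::::::::::++++++++++
#%#%*=+=:::::::::::::::::::::-=+++++++++
%%#%*===-:::::::::::::::::::::++++++++++
%#%##=++=::::::::::::::::::::-++++++++++
```

```bash
python3 -c "
from h import *
d=np.array([.5607,.0278]);n=161;h=.024
img=np.load('pics/w12.npz')['px'].astype(np.float32)
xs=np.linspace(-h,h,n);X,Y=np.meshgrid(xs,xs)
P=np.array([[proj('w12',(d[0]+x,d[1]+y,.089)) for x in xs] for y in xs],np.float32)
g=cv2.remap(img.mean(2),P[:,:,0],P[:,:,1],cv2.INTER_LINEAR)
m=(g>75)&(np.hypot(X,Y)<.019)&(X<.002)&(Y>-.003)
nn,lab,stt,c=cv2.connectedComponentsWithStats(m.astype(np.uint8))
for i in range(1,nn):
    if stt[i,4]<60:continue
    x,y=X[lab==i],Y[lab==i];w,v=np.linalg.eigh(np.cov(x,y));print(stt[i,4],x.mean(),y.mean(),np.sqrt(w)*1e3,np.degrees(np.arctan2(v[1,1],v[0,1])),'radial',np.degrees(np.arctan2(y.mean(),x.mean())))
"
```

```text
468 -0.015689102564102563 -0.00014551282051281919 [1.58632566 2.26546676] 142.33776882840652 radial -179.46861004970913
486 -0.009359259259259258 0.007067283950617288 [0.86547409 4.15577009] 149.73068882042529 radial 142.94312800182712
```

The pointer is at about 147° in world, so the dial is roughly 53° (0.92 rad) from zero, within the given range. I'll align with the bar and descend.

jog_arm(steps=[{"dx": 1.9, "dy": -0.2, "dz": 0, "rx": 0, "ry": 0, "rz": 0, "hand": 0.5}, {"dx": 0, "dy": 0, "dz": 0, "rx": 0, "ry": 0, "rz": 10.5, "hand": 0.5}, {"dx": 0, "dy": 0, "dz": 0, "rx": 0, "ry": 0, "rz": 10.5, "hand": 0.5}, {"dx": 0, "dy": 0, "dz": 0, "rx": 0, "ry": 0, "rz": 10.5, "hand": 0.5}, {"dx": 0, "dy": 0, "dz": 0, "rx": 0, "ry": 0, "rz": 10.5, "hand": 0.5}, {"dx": 0, "dy": 0, "dz": 0, "rx": 0, "ry": 0, "rz": 10.5, "hand": 0.5}, {"dx": 0, "dy": 0, "dz": 4, "rx": 0, "ry": 0, "rz": 0, "hand": 0.5}, {"dx": 0, "dy": 0, "dz": 3, "rx": 0, "ry": 0, "rz": 0, "hand": 0.5}, {"dx": 0, "dy": 0, "dz": 0, "rx": 0, "ry": 0, "rz": 0, "hand": 0.5}, {"dx": 0, "dy": 0, "dz": 0, "rx": 0, "ry": 0, "rz": 0, "hand": 0.5}])

```text
time: 23.75
eef_pos: [0.5607, 0.0292, 0.1204]
tcp_rot: [[0.84, -0.543, 0.001], [-0.543, -0.84, -0.0], [0.001, -0.001, -1.0]]
contact_force: [0.1, -0.0, 0.0]
gripper_width: 0.5
grasp_force: 0.0
```

```bash
python3 -c "
from h import *
st();s=readout.get_state();R=np.array(s['tcp_rot']);print(s['qpos'].round(1),'to axis (tool)',R.T@(np.array([.5605,.0285,.079])-s['eef_pos']))"
```

```text
23.75 [0.5607 0.0292 0.1204] yaw -32.86 [ 1.5e-03 -2.0e-04 -1.0e+00] Ftool [ 0.1 -0.  -0. ] Mtool [-0.    0.02 -0.03] 0.5001638148559399
[ -8.4  35.4  97.5   0.   47.  114.4] to axis (tool) [0.00018562 0.00073227 0.04139221]
```

jog_arm(steps=[{"dx": 0, "dy": 0, "dz": 2, "rx": 0, "ry": 0, "rz": 0, "hand": 0.5}, {"dx": 0, "dy": 0, "dz": 1.5, "rx": 0, "ry": 0, "rz": 0, "hand": 0.5}, {"dx": 0, "dy": 0, "dz": 0.6, "rx": 0, "ry": 0, "rz": 0, "hand": 0.5}, {"dx": 0, "dy": 0, "dz": 0, "rx": 0, "ry": 0, "rz": 0, "hand": 0.5}, {"dx": 0, "dy": 0, "dz": 0, "rx": 0, "ry": 0, "rz": 0, "hand": 0.2}, {"dx": 0, "dy": 0, "dz": 0, "rx": 0, "ry": 0, "rz": 0, "hand": 0.1}, {"dx": 0, "dy": 0, "dz": 0, "rx": 0, "ry": 0, "rz": 0, "hand": 0.1}, {"dx": 0, "dy": 0, "dz": 0, "rx": 0, "ry": 0, "rz": 0, "hand": 0.1}, {"dx": 0, "dy": 0, "dz": 0, "rx": 0, "ry": 0, "rz": 0, "hand": 0.1}])

```text
time: 24.88
eef_pos: [0.5596, 0.0293, 0.0795]
tcp_rot: [[0.841, -0.542, 0.0], [-0.542, -0.841, -0.001], [0.001, 0.001, -1.0]]
contact_force: [-1.5, -2.6, 5.6]
gripper_width: 0.154
grasp_force: 59.4
```

```bash
python3 -c "
from h import *
st()"
```

```text
24.875 [0.5596 0.0293 0.0795] yaw -32.81 [ 2.e-04 -7.e-04 -1.e+00] Ftool [ 0.2  3.  -5.6] Mtool [-0.56 -0.08  0.02] 0.15358304674000822
```

The bar is gripped (13 mm). Turning counter-clockwise, which is tool −rz.

jog_arm(steps=[{"dx": 0, "dy": 0, "dz": 0, "rx": 0, "ry": 0, "rz": -8, "hand": 0.1}, {"dx": 0, "dy": 0, "dz": 0, "rx": 0, "ry": 0, "rz": -8, "hand": 0.1}, {"dx": 0, "dy": 0, "dz": 0, "rx": 0, "ry": 0, "rz": -8, "hand": 0.1}, {"dx": 0, "dy": 0, "dz": 0, "rx": 0, "ry": 0, "rz": -8, "hand": 0.1}, {"dx": 0, "dy": 0, "dz": 0, "rx": 0, "ry": 0, "rz": -8, "hand": 0.1}, {"dx": 0, "dy": 0, "dz": 0, "rx": 0, "ry": 0, "rz": -6, "hand": 0.1}, {"dx": 0, "dy": 0, "dz": 0, "rx": 0, "ry": 0, "rz": 0, "hand": 0.1}, {"dx": 0, "dy": 0, "dz": 0, "rx": 0, "ry": 0, "rz": 0, "hand": 0.1}])

```text
time: 25.88
eef_pos: [0.5596, 0.0294, 0.0795]
tcp_rot: [[0.974, 0.228, 0.0], [0.228, -0.974, -0.0], [0.0, 0.001, -1.0]]
contact_force: [-2.4, -1.4, 5.5]
gripper_width: 0.146
grasp_force: 59.4
```

```bash
python3 -c "
from h import *
st()"
```

```text
25.875 [0.5596 0.0294 0.0795] yaw 13.19 [ 2.e-04 -5.e-04 -1.e+00] Ftool [-2.7  0.8 -5.5] Mtool [-0.24 -0.4  -0.05] 0.14613004503450688
```

jog_arm(steps=[{"dx": 0, "dy": 0, "dz": 0, "rx": 0, "ry": 0, "rz": -4, "hand": 0.1}, {"dx": 0, "dy": 0, "dz": 0, "rx": 0, "ry": 0, "rz": -2.5, "hand": 0.1}, {"dx": 0, "dy": 0, "dz": 0, "rx": 0, "ry": 0, "rz": -1.5, "hand": 0.1}, {"dx": 0, "dy": 0, "dz": 0, "rx": 0, "ry": 0, "rz": 0, "hand": 0.1}, {"dx": 0, "dy": 0, "dz": 0, "rx": 0, "ry": 0, "rz": 0, "hand": 0.1}])

```text
time: 26.5
eef_pos: [0.5596, 0.0295, 0.0795]
tcp_rot: [[0.935, 0.356, 0.0], [0.356, -0.935, 0.001], [0.001, -0.001, -1.0]]
contact_force: [-2.4, -2.4, 5.7]
gripper_width: 0.146
grasp_force: 60.5
```

```bash
python3 -c "
from h import *
st()"
```

```text
26.5 [0.5596 0.0295 0.0795] yaw 20.84 [ 2.e-04  1.e-03 -1.e+00] Ftool [-3.1  1.4 -5.7] Mtool [-0.36 -0.56  1.09] 0.1456472439694446
```

The torque rose to 1.1 N m at yaw 20.8°, which is the stop. One small extra push, then I back off the strain, release and rise.

jog_arm(steps=[{"dx": 0, "dy": 0, "dz": 0, "rx": 0, "ry": 0, "rz": -1.0, "hand": 0.1}, {"dx": 0, "dy": 0, "dz": 0, "rx": 0, "ry": 0, "rz": 0, "hand": 0.1}, {"dx": 0, "dy": 0, "dz": 0, "rx": 0, "ry": 0, "rz": 0, "hand": 0.1}])

```text
time: 26.88
eef_pos: [0.5596, 0.0295, 0.0795]
tcp_rot: [[0.929, 0.37, 0.0], [0.37, -0.929, 0.002], [0.001, -0.001, -1.0]]
contact_force: [-2.8, -3.0, 6.2]
gripper_width: 0.151
grasp_force: 64.6
```

```bash
python3 -c "
from h import *
st()"
```

```text
26.875 [0.5596 0.0295 0.0795] yaw 21.72 [ 3.0e-04  1.6e-03 -1.0e+00] Ftool [-3.7  1.7 -6.3] Mtool [-0.37 -0.62  1.5 ] 0.15055999405561096
```

jog_arm(steps=[{"dx": 0, "dy": 0, "dz": 0, "rx": 0, "ry": 0, "rz": 0, "hand": 0.5}, {"dx": 0, "dy": 0, "dz": 0, "rx": 0, "ry": 0, "rz": 0, "hand": 0.5}, {"dx": 0, "dy": 0, "dz": 0, "rx": 0, "ry": 0, "rz": 0, "hand": 0.5}, {"dx": 0, "dy": 0, "dz": -2, "rx": 0, "ry": 0, "rz": 0, "hand": 0.5}, {"dx": 0, "dy": 0, "dz": -4, "rx": 0, "ry": 0, "rz": 0, "hand": 0.5}, {"dx": -1, "dy": 1, "dz": -5, "rx": 0, "ry": 0, "rz": 0, "hand": 0.5}, {"dx": -1, "dy": 1, "dz": 0, "rx": 0, "ry": 0, "rz": 0, "hand": 0.5}, {"dx": 0, "dy": 0, "dz": 0, "rx": 0, "ry": 0, "rz": 0, "hand": 0.5}, {"dx": 0, "dy": 0, "dz": 0, "rx": 0, "ry": 0, "rz": 0, "hand": 0.5}])

```text
time: 28.0
eef_pos: [0.5477, 0.004, 0.1873]
tcp_rot: [[0.926, 0.377, -0.003], [0.377, -0.926, 0.001], [-0.002, -0.002, -1.0]]
contact_force: [0.3, -0.2, 0.6]
gripper_width: 0.495
grasp_force: 0.0
```

```bash
python3 -c "
from h import *
st();snap('wrist','w13')
d=np.array([.5598,.0290]);n=161;h=.024
img=np.load('pics/w13.npz')['px'].astype(np.float32)
xs=np.linspace(-h,h,n);X,Y=np.meshgrid(xs,xs)
P=np.array([[proj('w13',(d[0]+x,d[1]+y,.089)) for x in xs] for y in xs],np.float32)
g=cv2.remap(img.mean(2),P[:,:,0],P[:,:,1],cv2.INTER_LINEAR)
for r in g[::-5,::4]:print(''.join(' .:-=+*#%@'[min(9,int(x/18))] for x in r))
m=(g>75)&(np.hypot(X,Y)<.019)&(X<.002)
nn,lab,stt,c=cv2.connectedComponentsWithStats(m.astype(np.uint8))
for i in range(1,nn):
    if stt[i,4]<60:continue
    x,y=X[lab==i],Y[lab==i];w,v=np.linalg.eigh(np.cov(x,y));print(stt[i,4],x.mean(),y.mean(),np.sqrt(w)*1e3,np.degrees(np.arctan2(v[1,1],v[0,1])),'radial',np.degrees(np.arctan2(y.mean(),x.mean())))
# cartridge top corners check at z=.095
u,v=proj('w13',(.6010,-.0852,.095));print('cart at',u,v)
hsv=cv2.cvtColor(cv2.imread('pics/w13.png'),cv2.COLOR_BGR2HSV)
mm=((hsv[:,:,0]>100)&(hsv[:,:,0]<125)&(hsv[:,:,1]>120)).astype(np.uint8)
nn,lab,stt,c=cv2.connectedComponentsWithStats(mm)
i=1+int(np.argmax(stt[1:,4]));print(stt[i]);cs,_=cv2.findContours((lab==i).astype(np.uint8),0,2);print(cv2.approxPolyDP(cs[0],4,True)[:,0].tolist())
a=np.radians(19.65)
for z in(.095,.055):print([proj('w13',(.6010+x*np.cos(a)-y*np.sin(a),-.0852+x*np.sin(a)+y*np.cos(a),z)).round().tolist() for x,y in((.026,.02),(.026,-.02),(-.026,-.02),(-.026,.02))])
"
```

```text
28.0 [0.5477 0.004  0.1873] yaw 22.16 [-3.e-03  9.e-04 -1.e+00] Ftool [ 0.3  0.3 -0.6] Mtool [ 0.01  0.03 -0.03] 0.49482646038712025
++++++++++++++**#########################
+++++++++++++*###########################
++++*+++++++##%%#########################
+++**#*+++*##%%%%%%%##*+++==--=+**#######
+++++***+*##%%%%%%##*=:::.....:::--=*####
++++++==+##%%%%%##+=::..:.:.::::::.:-*###
++++++++*#%%%%%#*=::::::::::::::::::::=*#
+++++++*#%%%%%#*-:.::::::::::.::::.::::-*
+++++++##%##%#*=:.::::::::::::..........-
++++++*#%##%#*=:....:::::::..............
++++++*###%%#=:...::::...................
======+*##%#*-...........................
===---=+*###*-...........................
====-===+*##=:...........................
-----=======:.............:..............
::::----:::......::.....:.:::............
:::::::......::-===:....:.:::............
:::::.....::-=+***+:...:.................
:::::..:-=++***+=-::.....................
::::::=*##**=-::.....................::::
::::::=*+=-::....................:::.::::
:::::::::........................:::::::.
:::::::........................:.::::::.:
:
[... 320 characters left out ...]
++****##%#%#%%
::::::::::::::--=============+=++*#######
::::::::::::::::--==============+++++*#*+
733 -0.005703274215552523 -0.015354024556616646 [1.32016419 4.11478387] 158.8810502811719 radial -110.37758559289725
515 -0.009589514563106794 -0.003245242718446601 [0.85763506 4.47834234] -160.93532478544347 radial -161.30337130618904
1518 -0.010253754940711462 0.01061324110671937 [2.05412578 6.04316914] 46.80546413683211 radial 134.0130346131883
cart at 445.09807608517247 190.13214728191562
[ 417  158   56   61 2212]
[[425, 159], [417, 215], [460, 218], [472, 162]]
[[426.0, 158.0], [476.0, 160.0], [463.0, 220.0], [416.0, 218.0]]
[[411.0, 150.0], [453.0, 152.0], [443.0, 204.0], [403.0, 203.0]]
```

The pointer now reads 199°, and zero is 199.7°. The cartridge top matches the fully home outline at z = 95 mm. The hand is clear, so I'm handing in.

```bash
python3 -c "
from h import *
print(ctrl.job_done())"
```

```text
the job is handed in; nothing more can be done
None
```

The blue cartridge is fully home in the socket, the dial is back at zero against its stop, the gripper is open and clear, and the job was handed in at about 28 s. The first insertion tries jammed with up to about 28 N of press, and no result came back from the judge.

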